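# Reassemble a washed membrane filter unit on its vacuum manifold

## Task

Put the washed filter unit back together on the open station of the vacuum manifold (the other station is closed with a rubber plug): first the perforated support disc into the recess of the base, then the white sealing ring around it, then the steel funnel, wide foot down, over the ring, and last the lid on the funnel. Lower each part into place rather than dropping it, so that all are upright and fully seated on one another, and leave the Petri dishes, the brown bottle and the beaker of forceps where they stand.

Things in the scene. Friction and masses are not known exactly. Their poses are not given: they have to be found in the camera images.
- seat (a point): Open filter base, fixed on one of two stations of a steel vacuum manifold (tube 32 mm thick, 300 mm long, on feet, roughly along world y). Round steel dish, flat rim 64 mm across, conical recess 54 mm wide at the mouth, 49 mm at its flat floor, 5 mm deep. Point: centre of the recess in the plane of the rim, 84 mm above the bench, z up. Nothing of this station stands above the rim.
- plug_top (a point): The other station of the manifold, 150 mm along the tube from the open one, of the same make but closed with a dark rubber plug standing 23 mm above its rim. Point: top of the plug, on its axis, 107 mm above the bench. Fixed; not used.
- support_c (a point): Support disc: loose dull-metal disc with small dark holes, 47 mm in diameter, 10 mm thick, edges bevelled up to 2 mm, 70 g, lying flat on the bench. Point: its centre, 5 mm above its underside; z up. Seated, its underside is 5 mm below the base's rim and it stands 5 mm above the rim.
- gasket_c (a point): Sealing ring: loose rigid white plastic ring, outer diameter 62 mm, hole 51 mm, 9 mm thick, 30 g, lying flat on the bench. Point: middle of the hole, 4.5 mm above its underside; z up. Seated, it lies flat on the base's rim around the support disc.
- funnel_c (a point): Funnel: loose steel cylinder, open at the top, 54 mm in diameter, wall 2 mm, 80 mm high in all, about 240 g, upright. The bottom 10 mm is a wider foot (76 mm), hollow beneath: 6 mm deep, 71 mm wide at the edge, 66 mm at its shoulder, which rests on the sealing ring. Point: on the axis, 40 mm above the lowest edge; z up. Seated, the lowest edge is 3 mm above the base's rim.
- lid_knob (a point): Lid: loose steel plate, 62 mm in diameter, 4 mm thick; black knob on top, 18 mm in diameter, 20 mm high; under it a tapered boss 6 mm deep, 40 to 46.6 mm wide, that enters the funnel's mouth (50 mm). 90 g, stands on its boss, knob up. Point: centre of the knob, 20 mm above the boss's underside, 14 mm above the plate's underside, which when seated rests on the funnel's rim; z up.
- dishes_c (a point): Bystander, loose: a stack of three closed Petri dishes, 91 mm in diameter, 45 mm high. Point: its centre.
- reagent_c (a point): Bystander, loose: a brown glass bottle with a black cap, 72 mm in diameter, 140 mm high. Point: its centre.
- forceps_c (a point): Bystander, loose: a small clear beaker, 56 mm in diameter and 60 mm high, with steel forceps standing in it up to 107 mm high. Point: centre of the beaker.
Not all that is in view belongs to the job. What is shaped like the part that bears support_c but red is not meant.

How it is judged:
On the way, in this order (a step that is already met when the one before it is completed fails the run):
1. the support disc lies in the recess of the open base (horizontal distance between support_c and seat below 0.004 m and z of support_c in the frame of seat between -0.0025 and 0.0025 m and angle between support_c's own z axis and vertical below 0.08 rad), for 0.2 s.
2. the sealing ring lies on the rim of the base around the support disc (all of step 1 and horizontal distance between gasket_c and seat below 0.005 m and z of gasket_c in the frame of seat between 0.002 and 0.007 m and angle between gasket_c's own z axis and vertical below 0.08 rad), for 0.2 s.
3. the funnel stands on the sealing ring (all of step 2 and horizontal distance between funnel_c and seat below 0.007 m and z of funnel_c in the frame of seat between 0.0405 and 0.0455 m and angle between funnel_c's own z axis and vertical below 0.08 rad), for 0.2 s.
4. the lid is on the funnel (all of step 3 and horizontal distance between lid_knob and funnel_c below 0.004 m and z of lid_knob in the frame of funnel_c between 0.0515 and 0.0565 m and angle between lid_knob's own z axis and vertical below 0.08 rad and horizontal distance between lid_knob and seat below 0.01 m), for 0.2 s.
At the end, for the whole second after the job is handed in: All four parts are stacked on the open base, level (0.08 rad) and at rest: disc in the recess (within 4 mm of the base's axis), ring on the rim (5 mm), funnel on the ring (7 mm), lid on the funnel (4 mm from its axis), each within 2.5 mm of its fully seated height (all of step 4 and linear speed of each of support, gasket, funnel, lid below 0.02 m/s); the robot touches nothing.
It fails at once if a part is dropped into place (it arrives on the base faster than 0.6 m/s, a fall of some 20 mm) ((horizontal distance between support_c and seat below 0.02 m and z of support_c in the frame of seat below 0.02 m and linear speed of support above 0.6 m/s) or (horizontal distance between gasket_c and seat below 0.02 m and z of gasket_c in the frame of seat below 0.0245 m and linear speed of gasket above 0.6 m/s) or (horizontal distance between funnel_c and seat below 0.02 m and z of funnel_c in the frame of seat below 0.063 m and linear speed of funnel above 0.6 m/s) or (horizontal distance between lid_knob and seat below 0.02 m and z of lid_knob in the frame of seat below 0.117 m and linear speed of lid above 0.6 m/s)).
It fails at once if the Petri dishes moved by more than 25 mm (distance of dishes_c from where it was at the start of the episode above 0.025 m).
It fails at once if the brown bottle moved by more than 25 mm (distance of reagent_c from where it was at the start of the episode above 0.025 m).
It fails at once if the beaker of forceps moved by more than 25 mm (distance of forceps_c from where it was at the start of the episode above 0.025 m).
It also fails if it takes over 134 s, if anything falls off the work surface, if the arm or the gripper's body presses on something with over 40 N, if the wrist force passes 120 N, or if a joint passes its speed limit or range.

## Robot

A 7-joint arm with a two-finger parallel gripper is mounted at the origin on the work surface. World frame = base frame: x ahead of the robot, y to its left, z up, the work surface at z = 0. Lengths are in m, angles in rad, forces in N, time in s.
With the tool pointing down it reaches from about 0.425 to 0.95 m from the base axis. Payload 4.7 kg.
Tool frame: the origin (TCP) lies midway between the tips of the shut fingers; the grasp point (between the pads) lies arm.hold_point_z behind it (arm.hold_point_z is the distance from the TCP to the grasp point, in m); y points along the fingers, z is the direction in which the jaws open and shut, and the axes are right-handed (so a half turn about y gives the same grasp; the last joint's range is limited). The gripper opens to 87 mm and grips with 3 to 60 N. Pads are 19 mm wide; open, the fingers measure 117 mm over their backs; the gripper's body (75 mm by 190 mm) begins 51 mm behind the grasp point.
Start: joints at [1.088, 0.469, -0.049, 1.532, 0.024, 1.141, -0.082], TCP at [0.296, -0.607, 0.185] pointing down, gripper open.
Joint ranges: [-2.59, 2.59], [-0.33, 1.99], [-1.39, 1.29], [0.1, 2.45], [-1.04, 4.18], [0.21, 1.99], [-2.66, 2.66]. Speed limits (rad/s): [2.57, 2.57, 3.14, 3.14, 3.14, 3.14, 3.14].

## Interface

Orientations are given as a unit quaternion [w, x, y, z].
In Python, from cell import arm, optics, outline_of gives the robot as it stands.
- The arm moves only by the shell command python3 -m creep 'ROWS' [FORCE]. ROWS is JSON, a list of rows, each a list of 7 numbers: the shift along the tool's x, y, z in units of 50 mm (1.0 is 50 mm), then the turn, a rotation vector about the tool's x, y, z in units of 6 degrees (1.0 is 6 degrees), then the finger opening in mm, from 0 to 87. A call has 1 to 10 rows; each row shifts and turns the commanded pose from where the row before left it, along the tool's axes as they then stand; what a row does not reach is not made up. A row lasts 1/8 s, in which the tool goes at most 62.5 mm and 10.7 degrees, less where a joint would pass 70% of its speed; a pose out of reach is approached as far as the arm can. A call is refused whole if a number of a shift passes 1 or a number of a turn 1, either way. A call with a gripper value outside its range is refused whole. The fingers move at their own pace and stop on an object; FORCE is the grip in N (left out, the last holds). Time passes only in rows, so rows that do not move let the fingers close. It gives the time, the measured TCP pose, the force and the opening at its end, in the units of the state.
- arm.state(): the state, without advancing time (a new reading comes with each control period).
- optics.capture(name): name is "scene" or "side" or "wrist"; returns a dict with "color" (400x640x3 uint8, red, green, blue), "mtx" (3x3 intrinsics, pixels), "R" (3x3) and "t" (3): a world point X has camera coordinates R X + t. Camera axes: x right, y down, z forward; pixel columns grow to the right and rows downward; lengths in m; the calibration is good to about 2 mm. A picture is of the moment at which its call begins. There is no depth.
- arm.finish_job(): hands the job in, once; it reports no verdict.
Trained networks look in the newest picture that a camera, given by its name, has taken for a name from the list of things; names that differ only in an ending like _2 or _b are one class to them, and where a whole thing is asked for, a point or a joint stands for the part that bears it (a point fixed in the world has none). Each returns a list of dicts, best first, with "conf" (0 to 1); they miss things now and then, are a little off and sometimes report something else, mostly with a low value. They report only what shows in the picture. A call takes as long as a camera call. They do not tell look-alikes from the thing itself.
- outline_of(thing, camera): "mask" (400x640 bool, what is visible of it) and "extent" ([left, top, right, bottom] in pixels, round what is visible of it).
The state is a dict: "time_s": time; "joints": joint angles; "dq": joint speeds; "tau": joint torques, N m; "ee_pos": TCP position; "tcp_rot": TCP orientation; "ft_force": force on the tool from outside, world axes, zero at the start; "wrist_torque": the same for the moment, N m; "grip_width": finger opening in m.
Only numpy, scipy, OpenCV 4.12 (cv2) and the standard library are available. Lean on these libraries where they do the work, as an engineer would, in place of code of your own. Each camera call takes 0.05 s, during which the arm holds its last target.

## Working session

There is one attempt and no reset: what is moved stays moved. The work goes in short steps, Python scripts to look and compute and a shell command to move; the robot and the scene stay as the last step left them, time stands still between calls to the robot, and variables do not carry over. Pictures are saved under pics/ and viewed, and the job is handed in when it is done.

```bash
mkdir -p pics; ls
python3 - <<'E'
from cell import arm, optics, outline_of
import cv2
print(arm.state(), arm.hold_point_z)
for n in ["scene","side","wrist"]:
    c=optics.capture(n); cv2.imwrite(f"pics/{n}0.png",c["color"][:,:,::-1])
    print(n,c["mtx"].tolist(),c["R"].tolist(),c["t"].tolist())
E
```

```text
pics
{'time_s': 0.0, 'joints': array([ 1.08812286,  0.46946497, -0.04862918,  1.53371742,  0.02410261,
        1.14101347, -0.08230656]), 'dq': array([-1.30542634e-03,  1.94281672e-03,  1.91132457e-03, -4.13225931e-04,
        7.61426685e-04, -1.60528105e-05, -9.97011835e-04]), 'tau': array([-6.53562747e-04, -5.07981706e+01, -8.10997747e-02, -2.36156327e+01,
       -6.14312897e-02,  3.78652441e-02,  1.64689350e-04]), 'ee_pos': array([ 0.29561178, -0.60605192,  0.18357383]), 'tcp_rot': array([ 0.15889793, -0.1592618 ,  0.68966937, -0.68829011]), 'ft_force': array([-0.07228106,  0.81817579, -0.01678843]), 'wrist_torque': array([ 0.02525985, -0.0210574 ,  0.02078191]), 'grip_width': 0.08709570397650332} 0.0187
scene [[464.95501615545146, 0.0, 324.735421616168], [0.0, 464.95501615545146, 202.28186799207225], [0.0, 0.0, 1.0]] [[0.1322165181382455, 0.991212291647865, 0.004121312604928267], [0.7304643089298499, -0.09462346337088412, -0.6763640244419687], [-0.6700303617829836, 0.09243696806953115, -0.7365559864824104]] [-0.054386481398028264, -0.3663328504879974, 1.7455483575752133]
side [[365.2909422172374, 0.0, 323.6623526304437], [0.0, 365.2909422172374, 198.5069609460458], [0.0, 0.0, 1.0]] [[-0.9883608988258996, -0.1521273175588996, -0.00011368550303338945], [-0.10647085356276147, 0.6922673226277819, -0.7137435893676243], [0.10865859843416388, -0.7054241513260633, -0.7004070785709029]] [0.5605783751473372, 0.13915492372037588, 0.9525345099327456]
wrist [[294.4439933323317, 0.0, 318.2065444731856], [0.0, 294.4439933323317, 202.05360898034206], [0.0, 0.0, 1.0]] [[0.43799718180513714, -0.8989751966088675, -0.0014368760585799338], [-0.8579066410562066, -0.41846435120743564, 0.29813383236425767], [-0.2686162019730326, -0.1293490728632795, -0.9545229978303272]] [-0.6743435349970844, -0.035092525786190744, 0.39169572219118]
```

View pics/scene0.png

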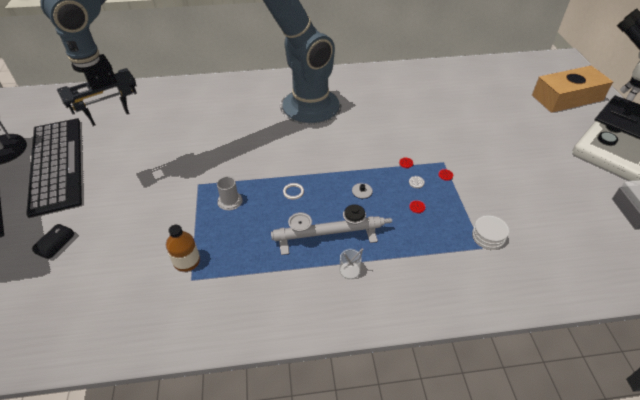

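View pics/side0.png

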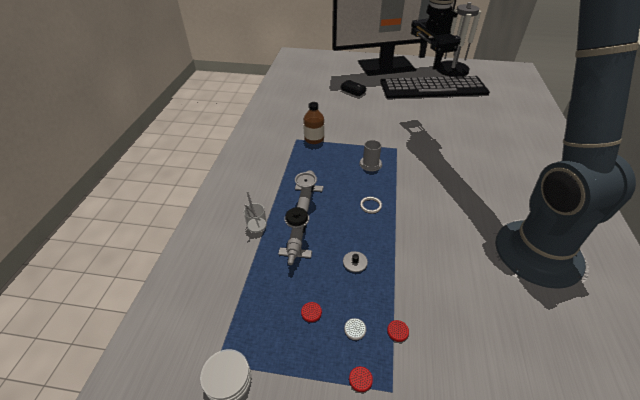

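View pics/wrist0.png

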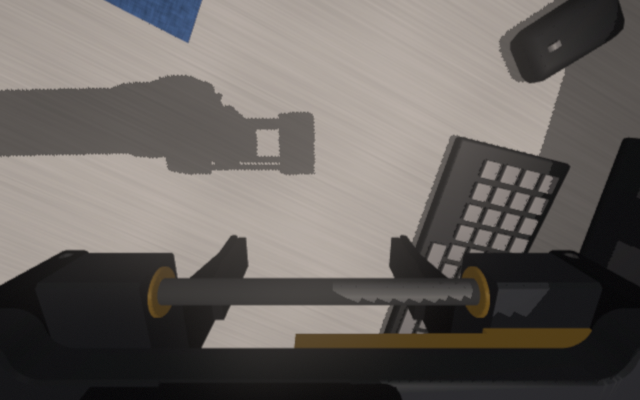

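```bash
cat > h.py <<'E'
import numpy as np, cv2
from cell import arm, optics, outline_of
from scipy.optimize import least_squares
from scipy.spatial.transform import Rotation as Ro
# models: list of (radius, z) in part-point frame
M={'support_c':[(.0215,-.005),(.0235,-.003),(.0235,.003),(.0215,.005)],
'gasket_c':[(.031,-.0045),(.031,.0045)],
'funnel_c':[(.038,-.04),(.038,-.03),(.027,-.03),(.027,.04)],
'lid_knob':[(.020,-.02),(.0233,-.014),(.031,-.014),(.031,-.010),(.009,-.010),(.009,.010)],
'dishes_c':[(.0455,-.0225),(.0455,.0225)],
'reagent_c':[(.036,-.07),(.036,.03)],
'forceps_c':[(.028,-.03),(.028,.03)],
'seat':[(.032,0)],'plug_top':[(.02,0)]}
Z={'support_c':.005,'gasket_c':.0045,'funnel_c':.04,'lid_knob':.02,'dishes_c':.0225,'reagent_c':.07,'forceps_c':.03,'seat':.084,'plug_top':.107}
TH=np.linspace(0,2*np.pi,48,endpoint=False)
def proj(c,P):
    q=(c['R']@np.asarray(P).T).T+c['t']; return q[:,:2]/q[:,2:]@c['mtx'][:2,:2].T+c['mtx'][:2,2]
def pts(n,X):
    return np.vstack([np.c_[r*np.cos(TH),r*np.sin(TH),0*TH+z] for r,z in M[n]])+X
def sil(c,n,X):
    S=8; m=np.zeros((400,640),np.uint8)
    for (r1,z1),(r2,z2) in zip(M[n],M[n][1:]):
        p=np.vstack([np.c_[r1*np.cos(TH),r1*np.sin(TH),0*TH+z1],np.c_[r2*np.cos(TH),r2*np.sin(TH),0*TH+z2]])+X
        cv2.fillConvexPoly(m,cv2.convexHull(np.round(proj(c,p)*16).astype(np.int32)),1,shift=4)
    return m.astype(bool)
def ray(c,uv,z):
    d=c['R'].T@np.linalg.solve(c['mtx'],[uv[0],uv[1],1.]); o=-c['R'].T@c['t']
    return o+d*(z-o[2])/d[2]
def fitmask(c,n,mask,z=None):
    "xy from filled mask centroid vs model silhouette centroid"
    z=Z[n] if z is None else z
    cs,_=cv2.findContours(mask.astype(np.uint8),cv2.RETR_EXTERNAL,cv2.CHAIN_APPROX_NONE)
    k=max(cs,key=cv2.contourArea); f=np.zeros((400,640),np.uint8); cv2.drawContours(f,[k],-1,1,-1)
    v,u=np.nonzero(f); ce=np.array([u.mean(),v.mean()])
    X=ray(c,ce,z)
    for _ in range(6):
        s=sil(c,n,X); v,u=np.nonzero(s)
        if not len(u): break
        X=X+ray(c,ce,z)-ray(c,[u.mean(),v.mean()],z)
    s=sil(c,n,X); iou=(s&(f>0)).sum()/(s|(f>0)).sum()
    return X,iou,ce
def find(n,cam,c=None,z=None,mn=.2):
    c=c or optics.capture(cam); out=[]
    for o in outline_of(n,cam):
        if o['conf']<mn: continue
        X,iou,ce=fitmask(c,n,o['mask'],z); out.append((round(o['conf'],2),X.round(4).tolist(),round(iou,2),ce.round(1).tolist()))
    return out
E
python3 - <<'E'
from h import *
for cam in ["scene","side"]:
    c=optics.capture(cam)
    for n in ['support_c','gasket_c','funnel_c','lid_knob','dishes_c','reagent_c','forceps_c']:
        for r in find(n,cam,c): print(cam,n,r)
E
```

```text
scene support_c (0.72, [0.5575, 0.2576, 0.005], np.float64(0.86), [416.6, 206.7])
scene support_c (0.69, [0.3623, 0.2738, 0.005], np.float64(0.81), [405.5, 162.5])
scene support_c (0.55, [0.4561, 0.2836, 0.005], np.float64(0.6), [416.0, 182.1])
scene gasket_c (0.38, [0.6798, 0.4396, 0.0045], np.float64(0.39), [489.9, 232.5])
scene funnel_c (0.95, [0.4564, -0.2971, 0.04], np.float64(0.85), [228.2, 193.6])
scene lid_knob (0.76, [0.4725, 0.106, 0.02], np.float64(0.84), [361.5, 190.5])
scene dishes_c (0.89, [0.6923, 0.4285, 0.0225], np.float64(0.91), [489.5, 232.3])
scene reagent_c (0.74, [0.6662, -0.413, 0.07], np.float64(0.84), [181.8, 249.5])
scene forceps_c (0.65, [0.7545, 0.0201, 0.03], np.float64(0.9), [349.8, 264.1])
side support_c (0.85, [0.5559, 0.2587, 0.005], np.float64(0.94), [311.3, 311.6])
side support_c (0.73, [0.4345, 0.3861, 0.005], np.float64(0.93), [360.2, 378.8])
side support_c (0.65, [0.4553, 0.2845, 0.005], np.float64(0.9), [354.6, 328.8])
side support_c (0.65, [0.3626, 0.2745, 0.005], np.float64(0.82), [397.4, 330.7])
side gasket_c (0.54, [0.445, -0.1025, 0.0045], np.float64(0.86), [370.3, 204.7])
side funnel_c (0.68, [0.4557, -0.2969, 0.04], np.float64(0.87), [371.4, 156.0])
side lid_knob (0.97, [0.4712, 0.1069, 0.02], np.float64(0.8), [354.9, 261.1])
side dishes_c (0.79, [0.6931, 0.4294, 0.0225], np.float64(0.95), [225.5, 375.6])
side reagent_c (0.8, [0.6692, -0.4252, 0.07], np.float64(0.83), [313.3, 124.0])
side reagent_c (0.25, [0.6396, -0.1282, 0.07], np.float64(0.28), [305.9, 180.0])
side forceps_c (0.97, [0.7563, 0.018, 0.03], np.float64(0.87), [254.4, 216.6])
```

Run:
```python
import cv2
a=cv2.imread('pics/scene0.png')[150:290,180:520]; cv2.imwrite('pics/scene0z.png',cv2.resize(a,None,fx=2.3,fy=2.3,interpolation=cv2.INTER_CUBIC))
a=cv2.imread('pics/side0.png')[100:400,190:430]; cv2.imwrite('pics/side0z.png',cv2.resize(a,None,fx=2,fy=2,interpolation=cv2.INTER_CUBIC))
```

```text
(no output)
```

View pics/scene0z.png

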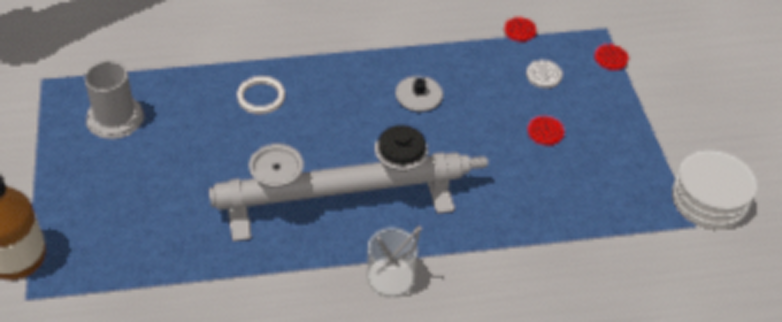

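View pics/side0z.png

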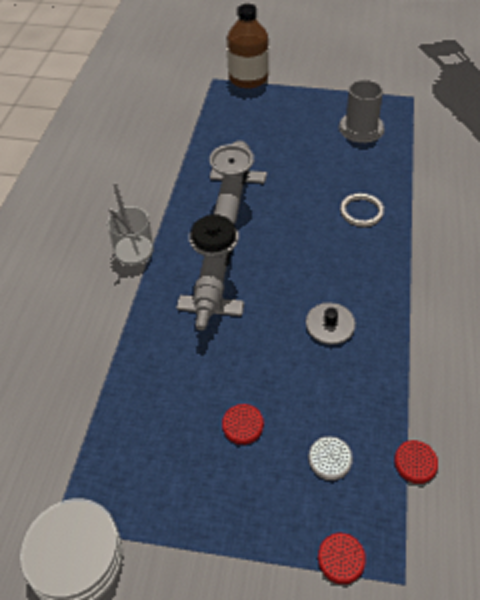

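```bash
cat >> h.py <<'E'
def tool():
    s=arm.state(); q=s['tcp_rot']; return s, Ro.from_quat([q[1],q[2],q[3],q[0]]).as_matrix()
def rel(X,yaw=None):
    "units needed (tool x,y,z /50mm) to go to world X; tilt correction"
    s,A=tool(); d=A.T@(np.asarray(X)-s['ee_pos'])/.05
    # levelling rotvec: bring tool y to -z world
    y=A[:,1]; w=np.cross(y,[0,0,-1]); 
    print('pos',s['ee_pos'].round(4),'units',d.round(3),'level turn(6deg)',(A.T@w/np.radians(6)).round(3),'jaw yaw deg',np.degrees(np.arctan2(A[1,2],A[0,2])).round(1),'w',round(s['grip_width'],4),'F',s['ft_force'].round(1),'t',round(s['time_s'],2),'j',s['joints'].round(2))
E
python3 - <<'E'
from h import *
s,A=tool(); print(A.round(3)); rel([.5,-.1,.2]); rel([.4556,.2842,.2])
for cam,uv in [('scene',(300,222.2)),('side',(305.5,179.5))]:
    c=optics.capture(cam); print(ray(c,uv,.084))
    g=c['color']; r=g[:,:,::-1].copy()
    # overlay rim circle
    cv2.polylines(r,[np.round(proj(c,pts('seat',ray(c,uv,.084)))*16).astype(np.int32)],True,(0,255,0),1,shift=4)
    a=r[190:260,240:440] if cam=='scene' else r[150:280,230:350]
    cv2.imwrite(f'pics/seat_{cam}.png',cv2.resize(a,None,fx=4,fy=4,interpolation=cv2.INTER_NEAREST))
w=optics.capture('wrist'); print('cam pos in tool',A.T@(-w['R'].T@w['t']-s['ee_pos']),'axis',A.T@w['R'].T@[0,0,1])
E
```

```text
[[-0.899  0.     0.438]
 [-0.438 -0.    -0.899]
 [-0.    -1.     0.   ]]
pos [ 0.296  -0.6067  0.1847] units [-8.11  -0.307 -7.318] level turn(6deg) [-0.001  0.    -0.   ] jaw yaw deg -64.0 w 0.0866 F [ 0.  -0.3 -0.2] t 0.95 j [ 1.09  0.47 -0.05  1.53  0.02  1.14 -0.08]
pos [ 0.296  -0.6067  0.1847] units [-10.681  -0.307 -14.614] level turn(6deg) [-0.001  0.    -0.   ] jaw yaw deg -64.0 w 0.0866 F [ 0.  -0.3 -0.2] t 0.95 j [ 1.09  0.47 -0.05  1.53  0.02  1.14 -0.08]
[ 0.63970591 -0.09768589  0.084     ]
[ 0.63345745 -0.09432891  0.084     ]
cam pos in tool [-8.29639583e-02 -1.99664643e-01  1.99287722e-04] axis [2.98073021e-01 9.54543062e-01 1.28489583e-04]
```

Run:
```python
import cv2
import numpy as np
a=cv2.imread('pics/seat_scene.png');b=cv2.imread('pics/seat_side.png')
b=b[:280]; cv2.imwrite('pics/seat_both.png',np.vstack([a,cv2.copyMakeBorder(b,0,0,0,800-b.shape[1],0)]))
```

```text
(no output)
```

View pics/seat_both.png

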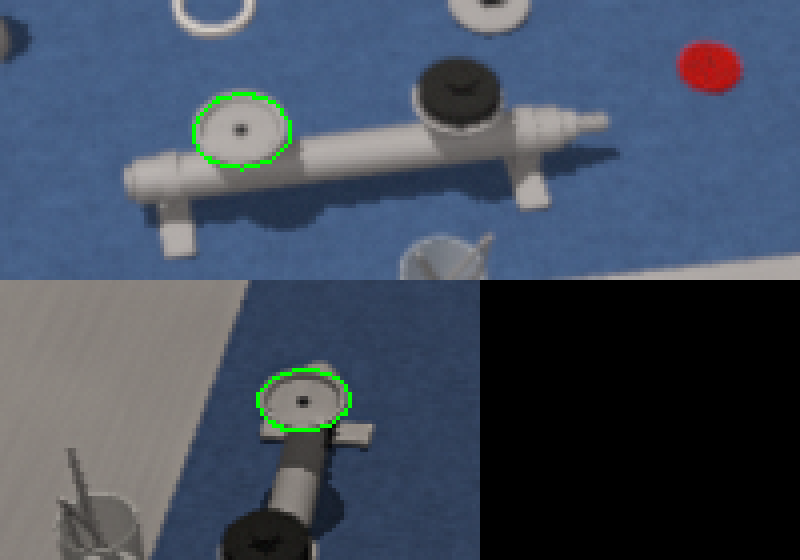

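```bash
python3 -m creep '[[-0.8,0,-0.7,0,0,0,87],[-0.8,0,-0.7,0,0,0,87],[-0.8,0,-0.7,0,0,0,87],[-0.8,0,-0.7,0,0,0,87],[-0.8,0,-0.7,0,0,0,87],[-0.8,0,-0.7,0,0,0,87],[-0.8,0,-0.7,0,0,0,87],[-0.8,0,-0.7,0,0,0,87],[-0.8,0,-0.7,0,0,0,87],[-0.8,0,-0.7,0,0,0,87]]' 20
python3 -m creep '[[0,0,0,0,-1,0,87],[0,0,0,0,-1,0,87],[0,0,0,0,-1,0,87],[0,0,0,0,-1,0,87],[0,0,0,0,-1,0,87],[0,0,0,0,-1,0,87],[0,0,0,0,-1,0,87],[0,0,0,0,-1,0,87],[0,0,0,0,-1,0,87],[0,0,0,0,-1,0,87]]'
python3 -c "
from h import *
rel([.4556,.2842,.15])"
```

```text
time_s: 2.35
ee_pos: [0.5027, -0.1152, 0.185]
tcp_rot: [-0.159, 0.159, -0.689, 0.689]
ft_force: [-0.5, -0.5, -0.1]
grip_width: 0.0871
time_s: 3.6
ee_pos: [0.5021, -0.1168, 0.1848]
tcp_rot: [-0.483, 0.483, -0.516, 0.516]
ft_force: [-0.1, -0.0, -0.0]
grip_width: 0.0874
pos [ 0.5021 -0.1168  0.1848] units [-7.941  0.694 -1.461] level turn(6deg) [-0.003  0.     0.002] jaw yaw deg -3.8 w 0.0874 F [-0.1 -0.  -0. ] t 3.6 j [ 0.55  0.24 -0.47  1.89  0.13  1.04 -0.04]
```

```bash
python3 -m creep '[[0,-0.5,0.8,0,-0.63,0,87],[0,0,0,0,0,0,87]]' 20
cat > look.py <<'E'
import sys
from h import *
c=optics.capture('wrist'); r=c['color'][:,:,::-1].copy()
for n in sys.argv[2:]:
    for x in find(n,'wrist',c): print(n,x)
cv2.imwrite(f'pics/{sys.argv[1]}.png',r)
E
python3 look.py w1 gasket_c funnel_c lid_knob; python3 -c "
from h import *
rel([.4556,.2842,.15])"
```

```text
time_s: 3.85
ee_pos: [0.5452, -0.1196, 0.2115]
tcp_rot: [-0.5, 0.498, -0.5, 0.502]
ft_force: [-0.1, 1.0, 0.1]
grip_width: 0.0867
gasket_c (0.92, [0.4452, -0.1048, 0.0045], np.float64(0.9), [244.4, 161.2])
funnel_c (0.86, [0.4467, -0.3368, 0.04], np.float64(0.31), [252.7, 317.1])
funnel_c (0.75, [0.4519, -0.1006, 0.04], np.float64(0.5), [244.3, 161.3])
lid_knob (0.72, [0.4716, 0.1047, 0.02], np.float64(0.87), [254.1, 4.9])
pos [ 0.5407 -0.1196  0.209 ] units [-8.068  1.182 -1.734] level turn(6deg) [ 0.017 -0.     0.001] jaw yaw deg -0.2 w 0.0872 F [-0.2  0.4  0.6] t 4.05 j [ 0.53  0.29 -0.48  1.77  0.15  1.12 -0.  ]
```

View pics/w1.png

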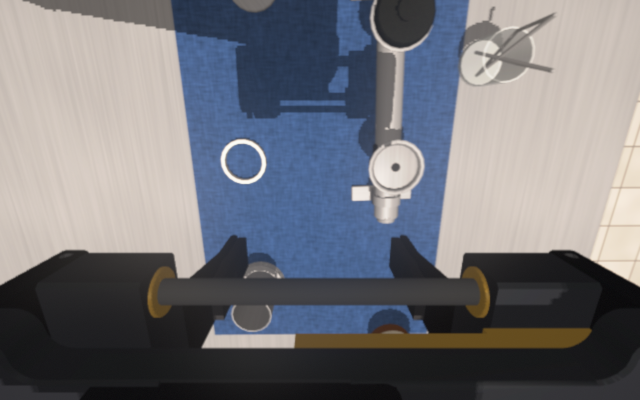

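```bash
cat > seat.py <<'E'
from h import *
def seatfit(c,X0,name):
    # refine by maximising gradient along projected rim circles (outer 32 at z, and mouth 27)
    g=cv2.GaussianBlur(cv2.cvtColor(c['color'],cv2.COLOR_RGB2GRAY).astype(np.float32),(0,0),1)
    gm=np.hypot(cv2.Sobel(g,cv2.CV_32F,1,0),cv2.Sobel(g,cv2.CV_32F,0,1))
    best=[]
    for dx in np.arange(-.008,.0081,.0005):
        for dy in np.arange(-.008,.0081,.0005):
            X=np.array(X0)+[dx,dy,0]; s=0
            for r in (.032,.027):
                p=proj(c,np.c_[r*np.cos(TH),r*np.sin(TH),0*TH]+X).astype(np.float32)
                s+=np.minimum(cv2.remap(gm,p[:,:1],p[:,1:],cv2.INTER_LINEAR),150).mean()
            best.append((s,*X[:2]))
    best.sort(reverse=True); b=np.array(best[:10]); X=np.array([*b[:,1:].mean(0),X0[2]])
    r=c['color'][:,:,::-1].copy(); r=cv2.resize(r,None,fx=4,fy=4,interpolation=cv2.INTER_CUBIC)
    for rr in (.032,.027): cv2.polylines(r,[np.round(proj(c,np.c_[rr*np.cos(TH),rr*np.sin(TH),0*TH]+X)*4+1.5).astype(np.int32)],True,(0,255,0),1)
    u,v=(proj(c,[X])[0]*4).astype(int); cv2.imwrite(f'pics/{name}.png',r[max(v-150,0):v+150,max(0,u-200):u+200])
    return X
if __name__=='__main__':
    ims=[]
    for cam in ['wrist','scene','side']:
        c=optics.capture(cam); print(cam,seatfit(c,[.636,-.096,.084],'sf_'+cam)); ims.append(cv2.imread(f'pics/sf_{cam}.png'))
    cv2.imwrite('pics/sf_all.png',cv2.resize(np.hstack([i[:290,:390] for i in ims]),(800,200)))
E
python3 seat.py
```

```text
wrist [ 0.63525 -0.0999   0.084  ]
scene [ 0.63435 -0.09785  0.084  ]
side [ 0.6346 -0.0992  0.084 ]
```

View pics/sf_all.png

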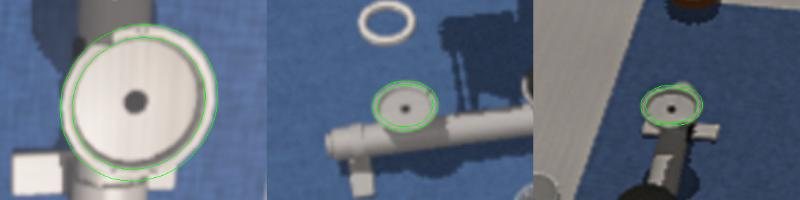

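```bash
python3 -m creep '[[-0.85,0.05,-0.19,0,0,0,70],[-0.9,0.1,-0.19,0,0,0,70],[-0.9,0.1,-0.19,0,0,0,70],[-0.9,0.1,-0.19,0,0,0,70],[-0.9,0.1,-0.19,0,0,0,70],[-0.9,0.1,-0.19,0,0,0,70],[-0.9,0.1,-0.19,0,0,0,70],[-0.9,0.1,-0.19,0,0,0,70],[-0.9,0.1,-0.19,0,0,0,70],[0,0,0,0,0,0,70]]' 20
python3 look.py w2 support_c; python3 -c "
from h import *
rel([.4556,.2842,.06])"
```

```text
time_s: 5.45
ee_pos: [0.4556, 0.2871, 0.167]
tcp_rot: [0.501, -0.501, 0.5, -0.498]
ft_force: [1.0, -0.1, 0.1]
grip_width: 0.0697
support_c (0.96, [0.3624, 0.273, 0.005], np.float64(0.93), [244.2, 189.5])
support_c (0.92, [0.5569, 0.2578, 0.005], np.float64(0.94), [396.7, 201.4])
support_c (0.9, [0.4353, 0.3857, 0.005], np.float64(0.88), [300.4, 95.1])
support_c (0.65, [0.4557, 0.2832, 0.005], np.float64(0.84), [317.9, 182.0])
pos [0.4577 0.2828 0.1669] units [-0.03   2.137 -0.042] level turn(6deg) [ 0.003 -0.     0.011] jaw yaw deg -0.2 w 0.0703 F [ 0.5 -1.2 -1.1] t 5.55 j [-0.1   0.34 -0.67  1.85  0.24  1.04 -0.86]
```

View pics/w2.png

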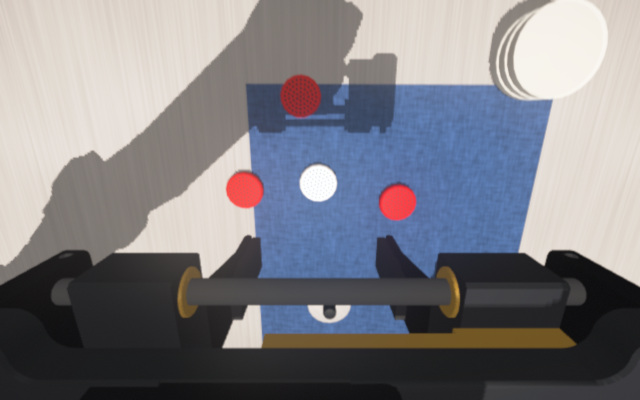

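```bash
python3 -m creep '[[-0.02,0.8,-0.02,0,0,0,70],[0,0.8,-0.02,0,0,0,70],[0,0.8,0,0,0,0,70],[0,0.5,0,0,0,0,70],[0,0,0,0,0,0,70],[0,0,0,0,0,0,70]]' 20
python3 look.py w3 support_c; python3 -c "
from h import *
rel([.4556,.284,.005])"
```

```text
time_s: 6.3
ee_pos: [0.4572, 0.2839, 0.0232]
tcp_rot: [-0.499, 0.498, -0.501, 0.502]
ft_force: [0.3, 0.9, 1.1]
grip_width: 0.0699
support_c (0.98, [0.4558, 0.2834, 0.005], np.float64(0.97), [315.6, 219.5])
support_c (0.79, [0.363, 0.2743, 0.005], np.float64(0.93), [199.2, 230.8])
support_c (0.67, [0.435, 0.3856, 0.005], np.float64(0.96), [283.5, 79.1])
support_c (0.58, [0.5544, 0.2614, 0.005], np.float64(0.7), [437.5, 244.0])
pos [0.4573 0.2845 0.0236] units [ 0.01   0.372 -0.034] level turn(6deg) [-0.025  0.    -0.011] jaw yaw deg -0.3 w 0.0703 F [ 0.9 -0.3  0.5] t 6.4 j [-0.19  0.52 -0.58  1.98  0.41  0.76 -1.01]
```

View pics/w3.png

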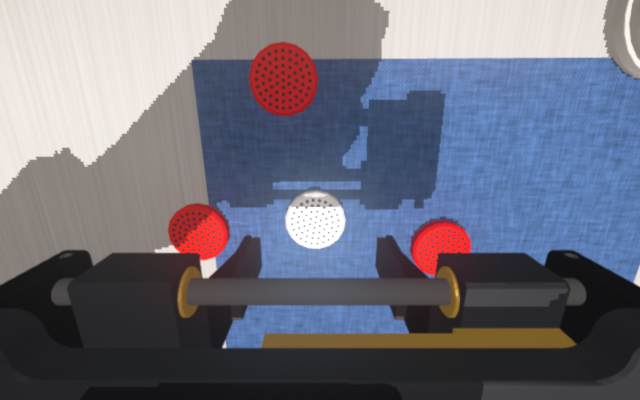

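```bash
python3 -m creep '[[0.02,0.2,-0.03,0,0,0,70],[0,0.17,0,0,0,0,70],[0,0,0,0,0,0,70],[0,0,0,0,0,0,70]]' 20
python3 -m creep '[[0,0,0,0,0,0,44],[0,0,0,0,0,0,44],[0,0,0,0,0,0,44],[0,0,0,0,0,0,44],[0,0,0,0,0,0,44]]' 20
python3 -c "
from h import *
rel([.4556,.284,.15])"
```

```text
time_s: 6.9
ee_pos: [0.4545, 0.2835, 0.0036]
tcp_rot: [0.499, -0.499, 0.501, -0.501]
ft_force: [-0.2, 0.5, 0.0]
grip_width: 0.0701
time_s: 7.52
ee_pos: [0.4545, 0.2833, 0.0037]
tcp_rot: [-0.499, 0.499, -0.501, 0.501]
ft_force: [0.2, 0.2, 0.0]
grip_width: 0.0444
pos [0.4545 0.2833 0.0037] units [-0.014 -2.927  0.023] level turn(6deg) [-0.001  0.     0.   ] jaw yaw deg -0.2 w 0.0444 F [0.2 0.2 0. ] t 7.53 j [-0.2   0.54 -0.56  2.    0.43  0.72 -1.03]
```

```bash
python3 -m creep '[[0,0,0,0,0,0,40],[0,0,0,0,0,0,40]]' 25
python3 look.py w4 support_c
```

```text
time_s: 7.78
ee_pos: [0.4545, 0.2833, 0.0036]
tcp_rot: [-0.499, 0.499, -0.501, 0.501]
ft_force: [-0.1, -0.4, 0.6]
grip_width: 0.0403
support_c (0.87, [0.4555, 0.2835, 0.005], np.float64(0.96), [318.6, 228.2])
support_c (0.74, [0.5566, 0.2711, 0.005], np.float64(0.33), [456.2, 243.1])
support_c (0.65, [0.3629, 0.2791, 0.005], np.float64(0.67), [191.6, 234.1])
```

View pics/w4.png

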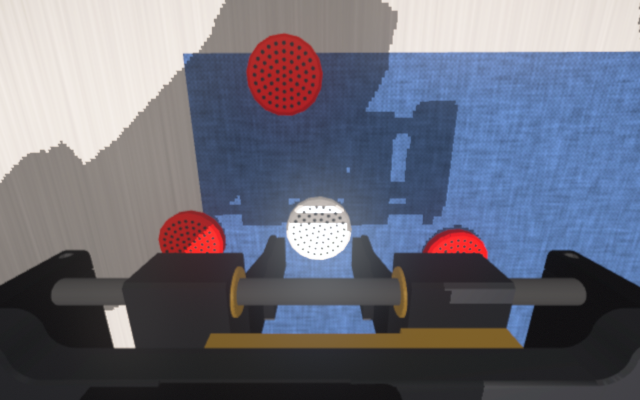

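Run:
```python
from h import *
s,A=tool(); p=s['ee_pos']
ims=[]
for cam in ['wrist','side','scene']:
    c=optics.capture(cam); r=cv2.resize(c['color'][:,:,::-1],None,fx=3,fy=3,interpolation=cv2.INTER_CUBIC)
    P=[p+A@[x,-y,z] for z in (-.02,.02) for x,y in ((-.0095,0),(.0095,0),(.0095,.037),(-.0095,.037))]
    q=(proj(c,P)*3+1).astype(np.int32)
    for k in (0,4): cv2.polylines(r,[q[k:k+4]],True,(0,255,0),1)
    m=q.mean(0).astype(int); ims.append(r[m[1]-200:m[1]+200,m[0]-200:m[0]+200]); print(ims[-1].shape)
cv2.imwrite('pics/chk1.png',cv2.resize(np.hstack([i for i in ims if i.shape==ims[0].shape]),(800,267)))
for i,k in enumerate(ims): cv2.imwrite(f'pics/chk1_{i}.png',k)
```

```text
(400, 400, 3)
(400, 400, 3)
(400, 400, 3)
```

View pics/chk1.png

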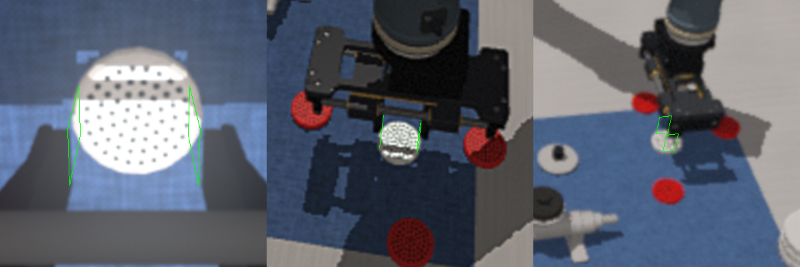

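Run:
```python
from h import *
c=optics.capture('wrist'); r=c['color'][180:300,200:440,::-1]
r=np.clip(r.astype(float)**.7*5,0,255).astype(np.uint8)
cv2.imwrite('pics/z1.png',cv2.resize(r,(800,400),interpolation=cv2.INTER_CUBIC))
c=optics.capture('side'); r=c['color'][270:360,270:410,::-1]
r=np.clip(r.astype(float)**.7*5,0,255).astype(np.uint8)
cv2.imwrite('pics/z2.png',cv2.resize(r,(800,514),interpolation=cv2.INTER_CUBIC))
```

```text
(no output)
```

View pics/z1.png

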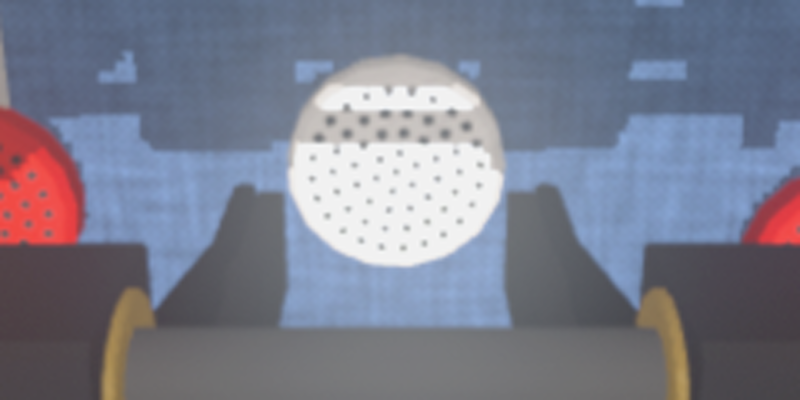

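View pics/z2.png

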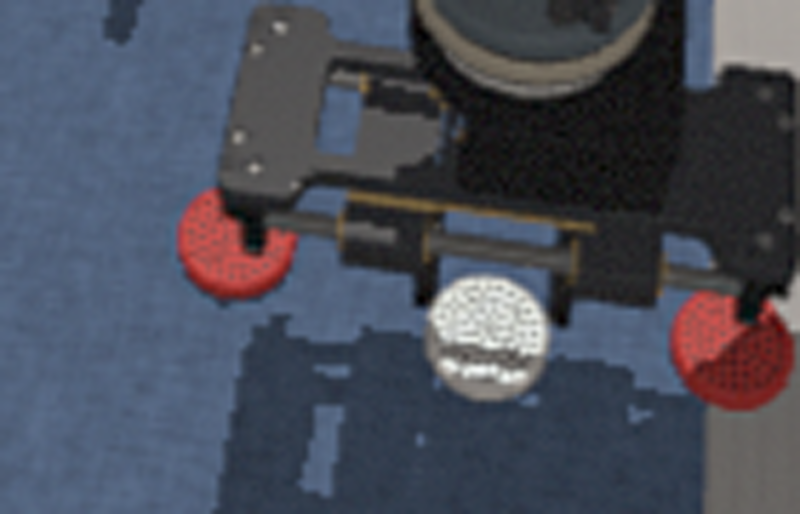

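Run:
```python
from h import *
c=optics.capture('side'); o=-c['R'].T@c['t']
for uv,x in [((369.4,326.9),.430),((344.4,323.4),.479)]:
    d=c['R'].T@np.linalg.solve(c['mtx'],[*uv,1.]); print(o+d*(x-o[0])/d[0])
    for z in (.0,.02,.035,.045): print(z,ray(c,uv,z))
for n in ('hold_point_z',): print([a for a in dir(arm) if not a.startswith('__')])
```

```text
[0.43       0.33683627 0.12586297]
0.0 [0.4230518  0.27317602 0.        ]
0.02 [0.42415589 0.28329183 0.02      ]
0.035 [0.42498395 0.29087868 0.035     ]
0.045 [0.425536   0.29593658 0.045     ]
[ 0.479       0.25787942 -0.0307698 ]
0.0 [0.47847394 0.2734322  0.        ]
0.02 [0.47813201 0.28354132 0.02      ]
0.035 [0.47787556 0.29112315 0.035     ]
0.045 [0.4777046  0.29617771 0.045     ]
['PlanningError', 'finish_job', 'hold_point_z', 'state']
```

```bash
python3 -m creep '[[0,0,0,0,0,0,62],[0,0,0,0,0,0,62],[0.0,0.1,0.02,0,0,0,62],[0,0.1,0,0,0,0,62],[0,0.1,0,0,0,0,62],[0,0.1,0,0,0,0,62],[0,0,0,0,0,0,62],[0,0,0,0,0,0,62]]' 20
python3 - <<'E'
from h import *
rel([.4556,.2835,0])
c=optics.capture('wrist'); r=c['color'][180:300,200:440,::-1]
r=np.clip(r.astype(float)**.7*5,0,255).astype(np.uint8)
a=cv2.resize(r,(800,400),interpolation=cv2.INTER_CUBIC)
c=optics.capture('side'); r=c['color'][300:340,300:460,::-1]
r=np.clip(r.astype(float)**.7*5,0,255).astype(np.uint8)
cv2.imwrite('pics/z3.png',np.vstack([a,cv2.resize(r,(800,200),interpolation=cv2.INTER_CUBIC)]))
E
```

```text
time_s: 9.18
ee_pos: [0.4555, 0.2834, -0.0163]
tcp_rot: [-0.499, 0.499, -0.501, 0.501]
ft_force: [-1.5, 0.0, -0.0]
grip_width: 0.0622
pos [ 0.4555  0.2834 -0.0163] units [-0.002 -0.326  0.001] level turn(6deg) [-0.001  0.    -0.001] jaw yaw deg -0.2 w 0.0622 F [-1.5  0.  -0. ] t 9.18 j [-0.22  0.57 -0.54  2.01  0.46  0.68 -1.05]
```

View pics/z3.png

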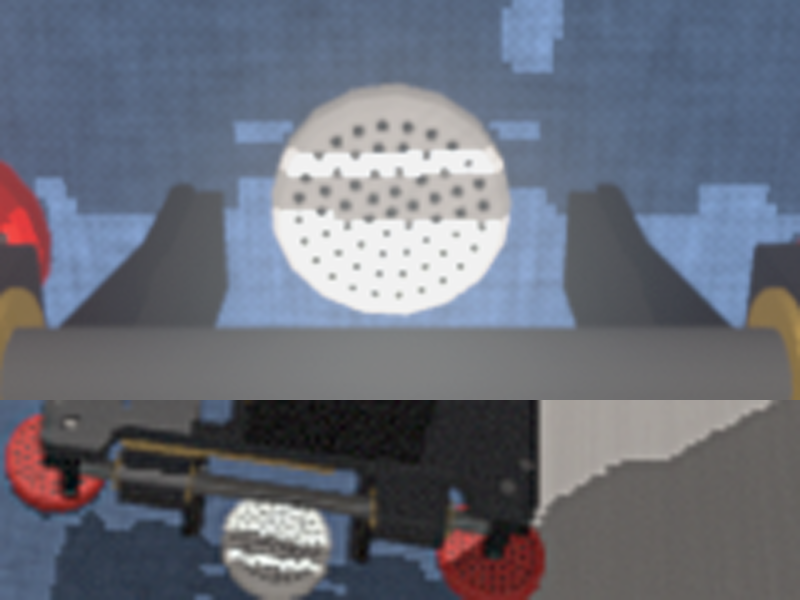

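```bash
python3 - <<'E'
from h import *
c=optics.capture('side'); 
for n,uv in [('stubR',(399,330.5)),('stubL',(314,318.5)),('tipR',(372.5,332)),('tipL',(339,325.5))]:
    for z in (.0,.02,.04,.06): print(n,z,ray(c,uv,z).round(4))
E
python3 - <<'E'
from h import *
s=cv2.imread('pics/side0.png')
c=optics.capture('scene'); r=c['color'][100:240,330:520,::-1]
r=np.clip(r.astype(float)**.7*5,0,255).astype(np.uint8)
cv2.imwrite('pics/z4.png',cv2.resize(r,(760,560),interpolation=cv2.INTER_CUBIC))
E
```

```text
stubR 0.0 [0.3585 0.2716 0.    ]
stubR 0.02 [0.3613 0.2818 0.02  ]
stubR 0.04 [0.364  0.2919 0.04  ]
stubR 0.06 [0.3668 0.3021 0.06  ]
stubL 0.0 [0.5472 0.2722 0.    ]
stubL 0.02 [0.5451 0.2824 0.02  ]
stubL 0.04 [0.543  0.2925 0.04  ]
stubL 0.06 [0.5408 0.3026 0.06  ]
tipR 0.0 [0.4156 0.2839 0.    ]
tipR 0.02 [0.4169 0.2937 0.02  ]
tipR 0.04 [0.4182 0.3035 0.04  ]
tipR 0.06 [0.4195 0.3134 0.06  ]
tipL 0.0 [0.4897 0.2801 0.    ]
tipL 0.02 [0.4891 0.2901 0.02  ]
tipL 0.04 [0.4885 0.3    0.04  ]
tipL 0.06 [0.4878 0.3099 0.06  ]
```

View pics/z4.png

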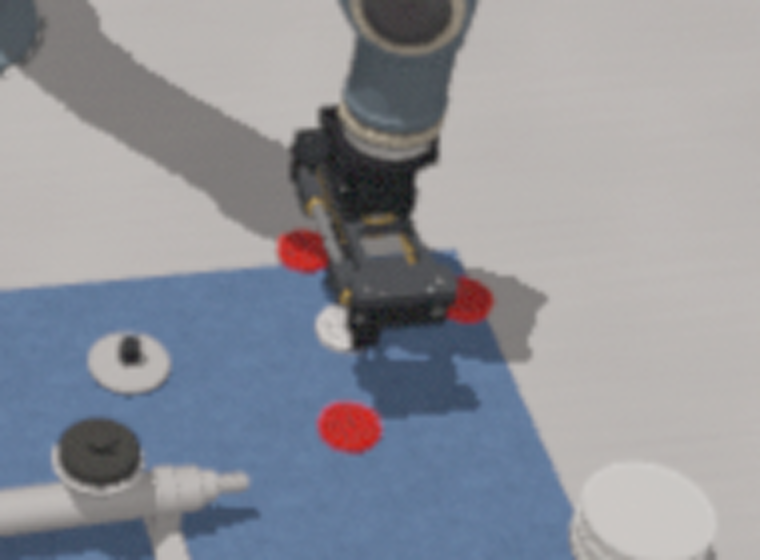

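```bash
python3 -m creep '[[0,0.1,0,0,0,0,62],[0,0.1,0,0,0,0,62],[0,0,0,0,0,0,62],[0,0.04,0,0,0,0,62],[0,0,0,0,0,0,62]]' 20; for i in 1; do python3 -m creep '[[0,0.02,0,0,0,0,62],[0,0,0,0,0,0,62]]'; done
```

```text
time_s: 10.0
ee_pos: [0.4554, 0.2833, -0.0285]
tcp_rot: [-0.499, 0.499, -0.501, 0.501]
ft_force: [-0.9, -0.8, 0.1]
grip_width: 0.0619
time_s: 10.25
ee_pos: [0.4555, 0.2833, -0.0293]
tcp_rot: [-0.499, 0.499, -0.501, 0.501]
ft_force: [0.6, -1.0, -0.1]
grip_width: 0.0622
```

```bash
python3 -m creep '[[0,0.02,0,0,0,0,62],[0,0,0,0,0,0,62]]';python3 look.py w5 support_c
```

```text
time_s: 10.5
ee_pos: [0.4555, 0.2832, -0.0304]
tcp_rot: [-0.499, 0.499, -0.501, 0.501]
ft_force: [0.3, -0.0, -1.0]
grip_width: 0.062
support_c (0.86, [0.3643, 0.2882, 0.005], np.float64(0.27), [167.2, 242.5])
support_c (0.73, [0.4556, 0.2845, 0.005], np.float64(0.91), [317.2, 247.7])
support_c (0.58, [0.5558, 0.2816, 0.005], np.float64(0.01), [480.5, 251.1])
support_c (0.55, [0.4348, 0.3856, 0.005], np.float64(0.96), [274.9, 66.3])
```

View pics/w5.png

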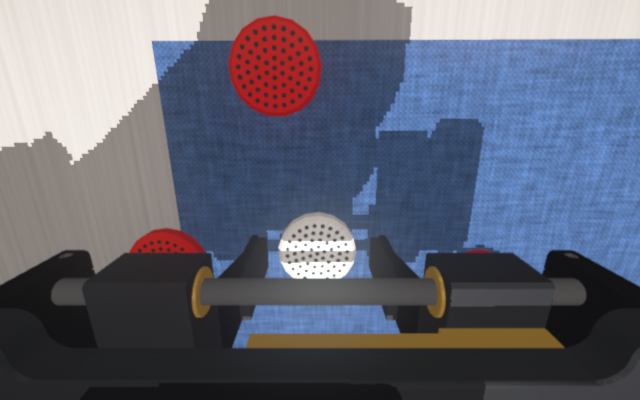

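```bash
python3 -m creep '[[0,0.02,0,0,0,0,62],[0,0,0,0,0,0,62]]'; python3 -m creep '[[0,0.02,0,0,0,0,62],[0,0,0,0,0,0,62]]'
```

```text
time_s: 10.85
ee_pos: [0.4554, 0.2832, -0.0315]
tcp_rot: [-0.499, 0.499, -0.501, 0.501]
ft_force: [0.2, -0.1, -0.9]
grip_width: 0.062
time_s: 11.1
ee_pos: [0.4555, 0.2833, -0.0324]
tcp_rot: [-0.499, 0.499, -0.501, 0.501]
ft_force: [0.0, -0.3, -0.3]
grip_width: 0.0622
```

```bash
python3 -m creep '[[0,0.02,0,0,0,0,62],[0,0,0,0,0,0,62]]'
python3 - <<'E'
from h import *
c=optics.capture('side'); r=c['color'][300:345,290:440,::-1]
r=np.clip(r.astype(float)**.7*5,0,255).astype(np.uint8)
cv2.imwrite('pics/z5.png',cv2.resize(r,(750,225),interpolation=cv2.INTER_CUBIC))
E
```

```text
time_s: 11.35
ee_pos: [0.4554, 0.2832, -0.0334]
tcp_rot: [-0.499, 0.499, -0.501, 0.501]
ft_force: [-0.2, -0.7, -0.4]
grip_width: 0.0622
```

View pics/z5.png

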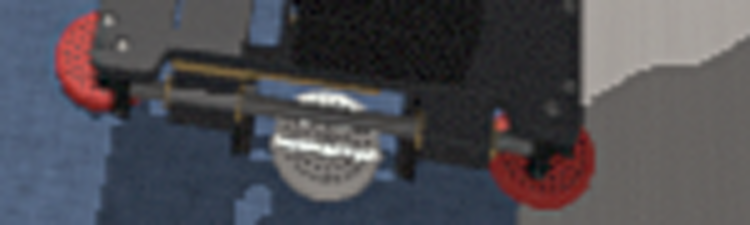

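```bash
python3 -m creep '[[0,0.02,0,0,0,0,62],[0,0,0,0,0,0,62]]'; python3 -m creep '[[0,0.02,0,0,0,0,62],[0,0,0,0,0,0,62]]'
```

```text
time_s: 11.65
ee_pos: [0.4555, 0.2833, -0.0344]
tcp_rot: [-0.499, 0.499, -0.501, 0.501]
ft_force: [-0.5, -0.8, -0.6]
grip_width: 0.0619
time_s: 11.9
ee_pos: [0.4554, 0.2832, -0.0355]
tcp_rot: [-0.499, 0.499, -0.501, 0.501]
ft_force: [0.0, 0.1, 0.1]
grip_width: 0.0619
```

```bash
python3 -m creep '[[0,0.02,0,0,0,0,62],[0,0,0,0,0,0,62]]'; python3 -m creep '[[0,0.02,0,0,0,0,62],[0,0,0,0,0,0,62]]'
```

```text
time_s: 12.15
ee_pos: [0.4554, 0.2832, -0.0364]
tcp_rot: [-0.499, 0.499, -0.501, 0.501]
ft_force: [-0.7, -0.3, -0.1]
grip_width: 0.0616
time_s: 12.4
ee_pos: [0.4555, 0.2833, -0.0374]
tcp_rot: [-0.499, 0.499, -0.501, 0.501]
ft_force: [-0.2, -0.4, -0.6]
grip_width: 0.0621
```

```bash
python3 -m creep '[[0,0.02,0,0,0,0,62],[0,0,0,0,0,0,62]]'
python3 - <<'E'
from h import *
ims=[]
c=optics.capture('wrist'); r=c['color'][190:280,220:420,::-1]
r=np.clip(r.astype(float)**.7*5,0,255).astype(np.uint8)
a=cv2.resize(r,(800,360),interpolation=cv2.INTER_CUBIC)
c=optics.capture('side'); r=c['color'][305:345,290:430,::-1]
r=np.clip(r.astype(float)**.7*5,0,255).astype(np.uint8)
cv2.imwrite('pics/z6.png',np.vstack([a,cv2.resize(r,(800,228),interpolation=cv2.INTER_CUBIC)]))
E
```

```text
time_s: 12.65
ee_pos: [0.4555, 0.2833, -0.0375]
tcp_rot: [-0.499, 0.499, -0.501, 0.501]
ft_force: [-2.0, -2.0, 8.0]
grip_width: 0.062
```

View pics/z6.png

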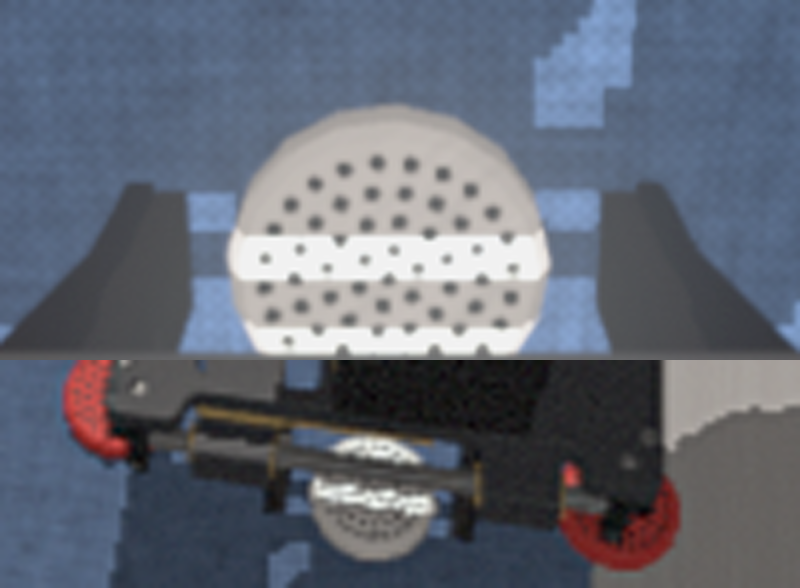

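```bash
python3 -m creep '[[0,-0.05,0,0,0,0,62],[0,-0.05,0,0,0,0,62],[0,0,0,0,0,0,62],[0,0,0,0,0,0,42],[0,0,0,0,0,0,42],[0,0,0,0,0,0,42],[0,0,0,0,0,0,42]]' 20; python3 look.py w6 support_c
```

```text
time_s: 13.62
ee_pos: [0.4554, 0.2832, -0.0335]
tcp_rot: [-0.499, 0.499, -0.501, 0.501]
ft_force: [0.0, 0.5, -1.2]
grip_width: 0.0451
support_c (0.89, [0.3607, 0.2872, 0.005], np.float64(0.28), [159.1, 246.1])
support_c (0.75, [0.4349, 0.3857, 0.005], np.float64(0.97), [274.4, 65.1])
support_c (0.44, [0.5692, 0.2747, 0.005], np.float64(0.03), [503.4, 263.4])
```

```bash
python3 -m creep '[[0,0,0,0,0,0,42],[0,0,0,0,0,0,42],[0,0,0,0,0,0,42],[0,0,0,0,0,0,42]]' 20
python3 - <<'E'
from h import *
c=optics.capture('wrist'); r=c['color'][190:280,220:420,::-1]
r=np.clip(r.astype(float)**.7*5,0,255).astype(np.uint8)
a=cv2.resize(r,(800,360),interpolation=cv2.INTER_CUBIC)
cv2.imwrite('pics/z7.png',a)
E
```

```text
time_s: 14.22
ee_pos: [0.4555, 0.2833, -0.0334]
tcp_rot: [-0.499, 0.499, -0.501, 0.501]
ft_force: [-0.1, 0.5, -0.2]
grip_width: 0.0453
```

View pics/z7.png

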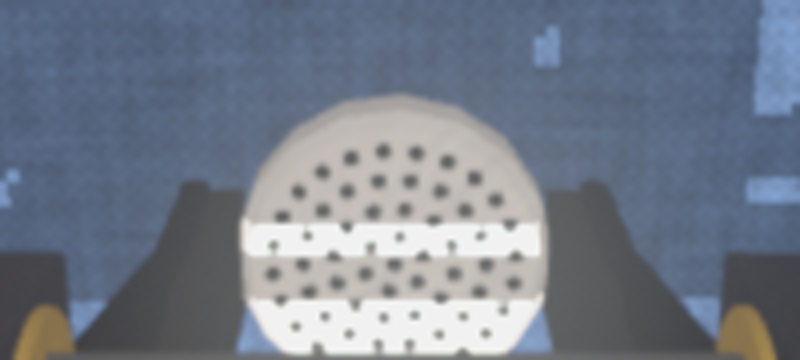

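```bash
python3 -m creep '[[0,-0.1,0,0,0,0,42],[0,-0.2,0,0,0,0,42],[0,-0.3,0,0,0,0,42],[0,0,0,0,0,0,42]]' 20
python3 - <<'E'
from h import *
c=optics.capture('wrist'); r=c['color'][150:300,200:440,::-1]
r=np.clip(r.astype(float)**.7*5,0,255).astype(np.uint8)
a=cv2.resize(r,(640,400),interpolation=cv2.INTER_CUBIC)
cv2.imwrite('pics/z8.png',a)
E
```

```text
time_s: 14.78
ee_pos: [0.4567, 0.2842, -0.0016]
tcp_rot: [-0.5, 0.498, -0.501, 0.501]
ft_force: [-0.4, -1.1, -1.0]
grip_width: 0.0454
```

View pics/z8.png

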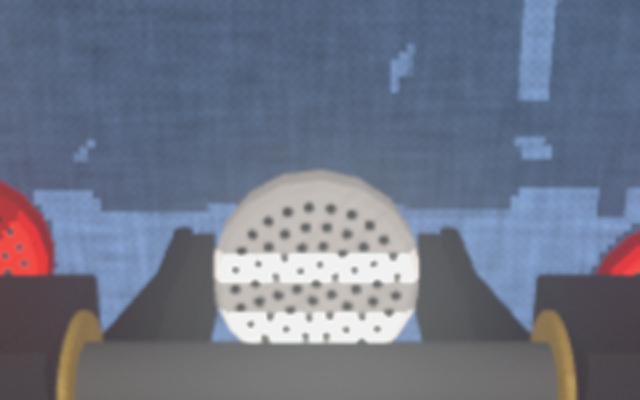

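```bash
python3 -m creep '[[0,-0.7,0,0,0,0,42],[0,-0.9,0,0,0,0,42],[0.4,-0.9,0.2,0,0,0,42],[0.8,0,0.4,0,0,0,42],[0.9,0,0.4,0,0,0,42],[0.9,0,0.4,0,0,0,42],[0.9,0,0.4,0,0,0,42],[0.9,0,0.4,0,0,0,42],[0.9,0,0.4,0,0,0,42],[0.8,0,0.4,0,0,0,42]]' 20
python3 -m creep '[[0.8,0,0.4,0,0,0,42],[0.3,0,0.2,0,0,0,42],[0,0,0,0,0,0,42],[0,0,0,0,0,0,42]]'
python3 -c "
from h import *
rel([.635,-.099,.08])"; python3 look.py w7 ; python3 seat.py
```

```text
time_s: 16.08
ee_pos: [0.6043, -0.0444, 0.1212]
tcp_rot: [0.499, -0.499, 0.501, -0.501]
ft_force: [-0.2, 1.2, -0.6]
grip_width: 0.0455
time_s: 16.58
ee_pos: [0.6334, -0.0947, 0.1216]
tcp_rot: [0.5, -0.5, 0.501, -0.5]
ft_force: [-0.4, 0.5, -1.5]
grip_width: 0.045
pos [ 0.6334 -0.0947  0.1216] units [0.088 0.832 0.034] level turn(6deg) [ 0.007  0.    -0.013] jaw yaw deg -0.0 w 0.045 F [-0.4  0.5 -1.5] t 16.57 j [ 0.46  0.53 -0.53  1.66  0.3   1.03 -0.17]
wrist [ 0.6355 -0.101   0.084 ]
scene [ 0.6346  -0.10265  0.084  ]
side [ 0.63435 -0.10385  0.084  ]
```

View pics/w7.png

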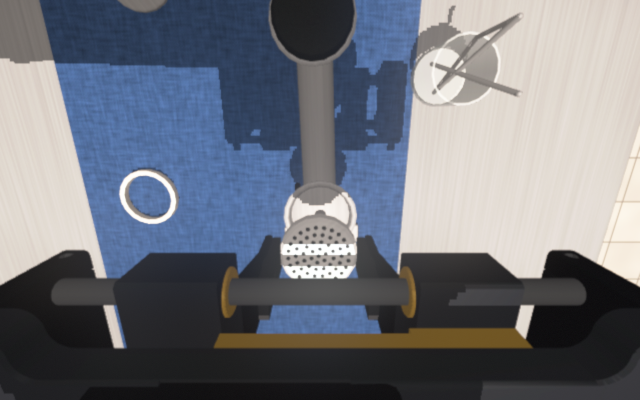

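View pics/sf_all.png

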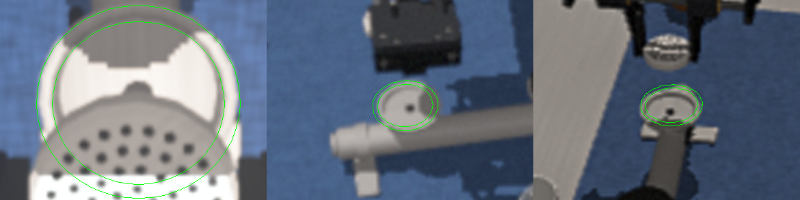

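Run:
```python
from h import *
from seat import seatfit
for cam in ['scene','side']:
    c=optics.capture(cam); cc=dict(c); cc['color']=cv2.imread(f'pics/{cam}0.png')[:,:,::-1]
    u,v=proj(c,[[.635,-.099,.079]])[0].round().astype(int)
    g=cv2.cvtColor(np.ascontiguousarray(cc['color']),cv2.COLOR_RGB2GRAY).astype(float)[v-4:v+5,u-4:u+5]
    w=np.clip(np.median(g)-20-g,0,None); yy,xx=np.mgrid[-4:5,-4:5]
    h=[u+(w*xx).sum()/w.sum(),v+(w*yy).sum()/w.sum()]
    print(cam,h,'hole->',ray(c,h,.079),seatfit(cc,[.635,-.099,.084],'t_'+cam))
```

```text
scene [np.float64(299.746887966805), np.float64(222.00829875518673)] hole-> [ 0.63472945 -0.0980642   0.079     ] [ 0.63425 -0.09725  0.084  ]
side [np.float64(305.29148936170213), np.float64(179.90851063829788)] hole-> [ 0.63494612 -0.09805547  0.079     ] [ 0.6341  -0.09785  0.084  ]
```

```bash
python3 -m creep '[[0.05,0.3,0.02,0,0,0,42],[0.04,0.5,0.01,0,0,0,42],[0,0.47,0,0,0,0,42],[0,0,0,0,0,0,42],[0,0,0,0,0,0,42]]' 20
python3 - <<'E'
from h import *
rel([.635,-.0991,.048])
ims=[]
for cam in ['wrist','side','scene']:
    c=optics.capture(cam); u,v=proj(c,[[.635,-.099,.084]])[0].astype(int); k=40
    ims.append(cv2.resize(c['color'][v-k:v+k,u-k:u+k,::-1],(266,266),interpolation=cv2.INTER_CUBIC))
cv2.imwrite('pics/p1.png',np.hstack(ims))
E
```

```text
time_s: 17.5
ee_pos: [0.636, -0.1019, 0.0585]
tcp_rot: [-0.499, 0.499, -0.501, 0.501]
ft_force: [0.0, 1.2, -0.2]
grip_width: 0.0456
pos [ 0.636  -0.1019  0.0585] units [-0.055  0.21  -0.019] level turn(6deg) [-0.007 -0.    -0.001] jaw yaw deg -0.2 w 0.0456 F [ 0.   1.2 -0.2] t 17.5 j [ 0.44  0.6  -0.5   1.71  0.34  0.92 -0.19]
```

View pics/p1.png

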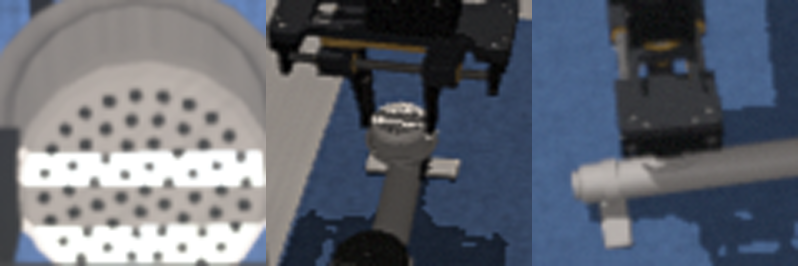

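```bash
python3 -m creep '[[-0.05,0.05,-0.02,0,0,0,42],[0,0.05,0,0,0,0,42],[0,0,0,0,0,0,42],[0,0,0,0,0,0,42]]' 20
python3 - <<'E'
from h import *
rel([.635,-.0991,.048]); s,A=tool()
for cam in ['wrist','side']:
    c=optics.capture(cam)
    for r in find('support_c',cam,c,z=s['ee_pos'][2]+.0385): print(cam,r)
    u,v=proj(c,[[.635,-.099,.084]])[0].astype(int); k=40
    cv2.imwrite(f'pics/p2{cam}.png',cv2.resize(c['color'][v-k:v+k,u-k:u+k,::-1],(400,400),interpolation=cv2.INTER_CUBIC))
cv2.imwrite('pics/p2.png',np.hstack([cv2.imread(f'pics/p2{c}.png') for c in ['wrist','side']]))
E
```

```text
time_s: 18.15
ee_pos: [0.6345, -0.0995, 0.0532]
tcp_rot: [-0.499, 0.499, -0.501, 0.501]
ft_force: [-0.2, 0.0, -0.5]
grip_width: 0.0455
pos [ 0.6345 -0.0995  0.0532] units [-0.007  0.103  0.009] level turn(6deg) [-0.    -0.     0.001] jaw yaw deg -0.2 w 0.0455 F [-0.2  0.  -0.5] t 18.15 j [ 0.44  0.6  -0.5   1.72  0.35  0.91 -0.2 ]
wrist (0.87, [0.6353, -0.0973, 0.0917], np.float64(0.86), [318.4, 248.6])
side (0.94, [0.374, 0.3185, 0.0917], np.float64(0.73), [397.6, 330.8])
side (0.8, [0.4375, 0.4182, 0.0917], np.float64(0.75), [360.6, 379.4])
side (0.74, [0.5467, 0.3049, 0.0917], np.float64(0.71), [310.6, 311.7])
side (0.71, [0.6351, -0.095, 0.0917], np.float64(0.75), [304.8, 177.3])
```

View pics/p2.png

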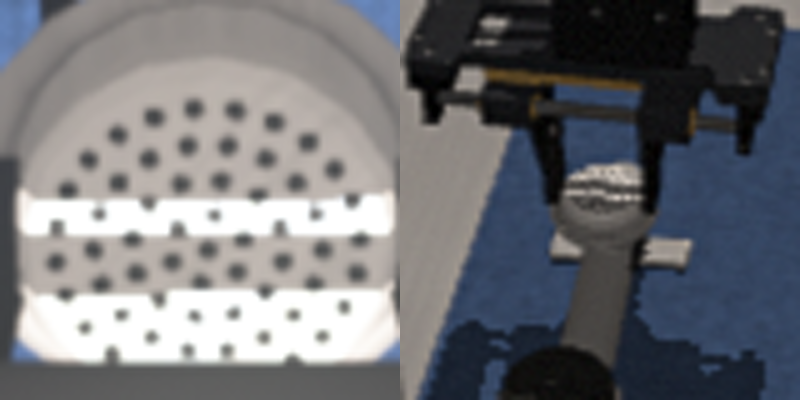

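```bash
python3 -m creep '[[0,0.04,0.01,0,0,0,42],[0,0.04,0,0,0,0,42],[0,0.03,0,0,0,0,42],[0,0,0,0,0,0,42],[0,0,0,0,0,0,42]]' 20
```

```text
time_s: 18.98
ee_pos: [0.6351, -0.0994, 0.0477]
tcp_rot: [-0.499, 0.499, -0.501, 0.501]
ft_force: [-0.3, -0.1, 0.0]
grip_width: 0.0452
```

Release with a small opening, and look.

```bash
python3 -m creep '[[0,0,0,0,0,0,48],[0,0,0,0,0,0,52],[0,0,0,0,0,0,56],[0,0,0,0,0,0,58],[0,0,0,0,0,0,58]]' 20
python3 - <<'E'
from h import *
rel([.635,-.0991,.048]); s,A=tool()
for cam in ['wrist','side']:
    c=optics.capture(cam)
    for r in find('support_c',cam,c,z=.084): print(cam,r)
    u,v=proj(c,[[.635,-.099,.084]])[0].astype(int); k=40
    cv2.imwrite(f'pics/p3{cam}.png',cv2.resize(c['color'][v-k:v+k,u-k:u+k,::-1],(400,400),interpolation=cv2.INTER_CUBIC))
cv2.imwrite('pics/p3.png',np.hstack([cv2.imread(f'pics/p3{c}.png') for c in ['wrist','side']]))
E
```

```text
time_s: 19.6
ee_pos: [0.635, -0.0994, 0.0477]
tcp_rot: [-0.499, 0.499, -0.501, 0.501]
ft_force: [-0.5, 1.2, -0.3]
grip_width: 0.0577
pos [ 0.635  -0.0994  0.0477] units [-0.006 -0.006 -0.001] level turn(6deg) [-0.001 -0.     0.001] jaw yaw deg -0.2 w 0.0577 F [-0.5  1.2 -0.3] t 19.6 j [ 0.44  0.61 -0.49  1.72  0.35  0.91 -0.2 ]
wrist (0.57, [0.6359, -0.0977, 0.084], np.float64(0.89), [318.4, 247.7])
side (0.87, [0.373, 0.3144, 0.084], np.float64(0.72), [397.5, 330.6])
side (0.76, [0.438, 0.4147, 0.084], np.float64(0.72), [360.1, 378.8])
side (0.67, [0.547, 0.3009, 0.084], np.float64(0.73), [310.9, 311.8])
```

View pics/p3.png

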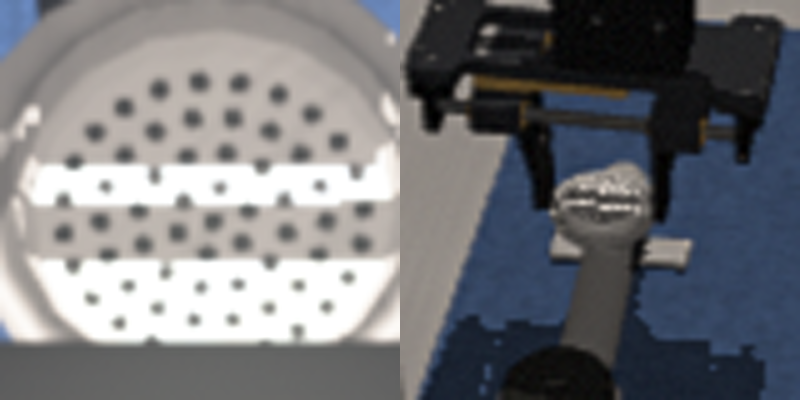

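```bash
python3 -m creep '[[0,-0.2,0,0,0,0,60],[0,-0.6,0,0,0,0,65],[0,-0.8,0,0,0,0,74],[0,-0.6,-0.3,0,0,0,74],[0,0,-0.8,0,0,0,74],[0,0,-0.8,0,0,0,74],[0,0,-0.8,0,0,0,74],[0,0,-0.8,0,0,0,74],[0,0,-0.3,0,0,0,74],[0,0,0,0,0,0,74]]' 20
python3 - <<'E'
from h import *
rel([.445,-.1035,.05])
for cam in ['wrist','side','scene']:
    c=optics.capture(cam)
    for r in find('support_c',cam,c,z=.084)[:5]: print(cam,r)
    for r in find('gasket_c',cam,c)[:5]: print(cam,'gasket',r)
    u,v=proj(c,[[.635,-.099,.084]])[0].astype(int); k=30
    cv2.imwrite(f'pics/p4{cam}.png',cv2.resize(c['color'][v-k:v+k,u-k:u+k,::-1],(266,266),interpolation=cv2.INTER_CUBIC))
cv2.imwrite('pics/p4.png',np.hstack([cv2.imread(f'pics/p4{c}.png') for c in ['wrist','side','scene']]))
E
python3 look.py w8
```

```text
time_s: 21.05
ee_pos: [0.4454, -0.0989, 0.1584]
tcp_rot: [-0.499, 0.499, -0.5, 0.502]
ft_force: [0.6, 0.4, -0.6]
grip_width: 0.0743
pos [ 0.4454 -0.0989  0.1584] units [ 0.089  2.169 -0.011] level turn(6deg) [-0.017  0.     0.01 ] jaw yaw deg -0.2 w 0.0743 F [ 0.6  0.4 -0.6] t 21.05 j [ 0.66  0.19 -0.6   2.04  0.13  0.95 -0.01]
wrist (0.58, [0.6357, -0.0991, 0.084], np.float64(0.97), [513.4, 197.6])
wrist gasket (0.6, [0.4446, -0.1046, 0.0045], np.float64(0.94), [316.8, 184.3])
side (0.92, [0.4374, 0.4148, 0.084], np.float64(0.75), [360.4, 379.0])
side (0.85, [0.3726, 0.3144, 0.084], np.float64(0.73), [397.7, 330.6])
side (0.68, [0.6353, -0.0978, 0.084], np.float64(0.91), [305.1, 178.8])
side (0.54, [0.5471, 0.3008, 0.084], np.float64(0.71), [310.7, 311.7])
scene (0.71, [0.6364, -0.0981, 0.084], np.float64(0.91), [299.7, 221.4])
scene (0.61, [0.6251, 0.2282, 0.084], np.float64(0.6), [416.9, 206.8])
scene (0.51, [0.4458, 0.2412, 0.084], np.float64(0.81), [405.5, 162.6])
scene (0.45, [0.5126, 0.3462, 0.084], np.float64(0.74), [445.6, 174.8])
```

View pics/p4.png

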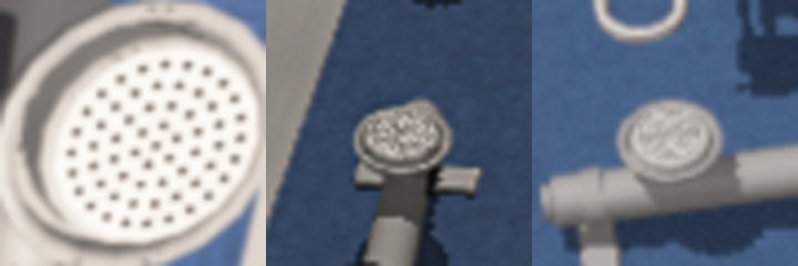

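View pics/w8.png

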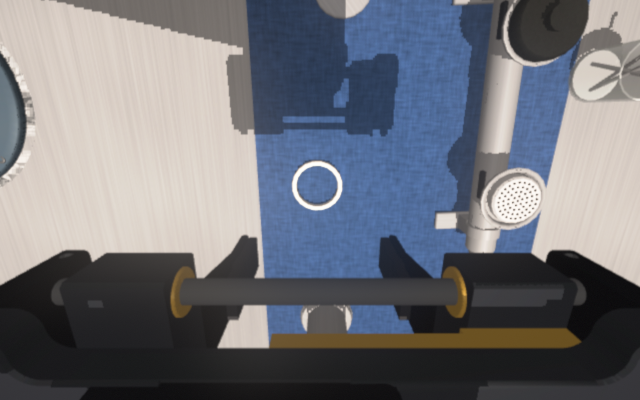

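```bash
python3 -m creep '[[0.05,0.7,-0.01,0,0,0,74],[0.04,0.8,0,0,0,0,74],[0,0.8,0,0,0,0,74],[0,0.7,0,0,0,0,74],[0,0.4,0,0,0,0,74],[0,0,0,0,0,0,74],[0,0,0,0,0,0,74]]' 15
python3 look.py w9 gasket_c; python3 -c "
from h import *
rel([.4447,-.1037,-.0335])"
```

```text
time_s: 22.42
ee_pos: [0.4453, -0.1032, -0.0117]
tcp_rot: [-0.499, 0.499, -0.501, 0.501]
ft_force: [0.7, -1.2, -0.3]
grip_width: 0.074
gasket_c (0.97, [0.4445, -0.104, 0.0045], np.float64(0.91), [316.0, 237.6])
pos [ 0.4455 -0.1033 -0.0113] units [ 0.007  0.443 -0.017] level turn(6deg) [-0.021  0.     0.006] jaw yaw deg -0.2 w 0.0742 F [ 1.5 -0.6  0.5] t 22.52 j [ 0.53  0.46 -0.48  2.19  0.38  0.58 -0.24]
```

View pics/w9.png

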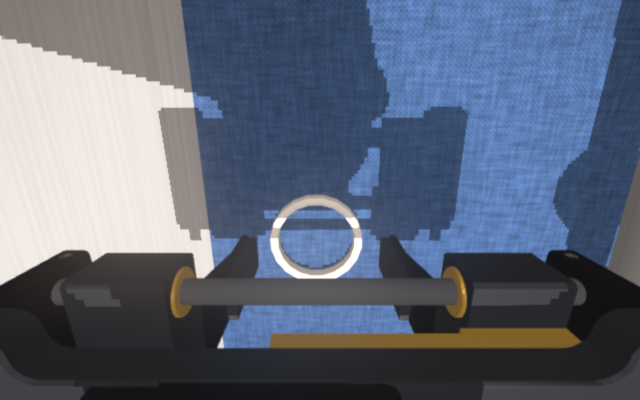

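```bash
python3 -m creep '[[0,0.2,-0.02,0,0,0,74],[0,0.16,0,0,0,0,74],[0,0.07,0,0,0,0,74],[0,0,0,0,0,0,74],[0,0,0,0,0,0,57],[0,0,0,0,0,0,57],[0,0,0,0,0,0,57],[0,0,0,0,0,0,57],[0,0,0,0,0,0,57]]' 15
```

```text
time_s: 23.65
ee_pos: [0.4437, -0.1032, -0.0337]
tcp_rot: [-0.499, 0.499, -0.501, 0.501]
ft_force: [0.8, 0.9, 1.8]
grip_width: 0.0606
```

```bash
python3 -m creep '[[0,-0.2,0,0,0,0,57],[0,-0.5,0,0,0,0,57],[0,-0.9,0,0,0,0,57],[0,-0.9,0,0,0,0,57],[0,-0.6,0.4,0,0,0,57],[0,0,0.8,0,0,0,57],[-0.05,0,0.9,0,0,0,57],[-0.05,0,0.9,0,0,0,57],[0,0,0.6,0,0,0,57],[0,0,0.24,0,0,0,57]]' 15
python3 -m creep '[[0,0,0,0,0,0,57],[0,0,0,0,0,0,57],[0,0,0,0,0,0,57]]'
python3 - <<'E'
from h import *
rel([.6356,-.098,.0635]); s,A=tool()
for cam in ['wrist','side']:
    c=optics.capture(cam)
    for r in find('gasket_c',cam,c,z=s['ee_pos'][2]+.0382)[:3]: print(cam,r)
    cv2.imwrite(f'pics/p5{cam}.png',c['color'][:,:,::-1])
E
```

```text
time_s: 24.9
ee_pos: [0.6364, -0.0985, 0.1212]
tcp_rot: [0.499, -0.499, 0.501, -0.501]
ft_force: [-0.8, 1.1, 0.3]
grip_width: 0.0609
time_s: 25.28
ee_pos: [0.6346, -0.0992, 0.1214]
tcp_rot: [-0.499, 0.499, -0.501, 0.501]
ft_force: [-0.9, 0.2, -0.3]
grip_width: 0.0607
pos [ 0.6346 -0.0992  0.1214] units [-0.025  1.159  0.021] level turn(6deg) [0.003 0.    0.006] jaw yaw deg -0.2 w 0.0607 F [-0.9  0.2 -0.3] t 25.27 j [ 0.47  0.53 -0.55  1.66  0.31  1.04 -0.17]
wrist (0.92, [0.6355, -0.0899, 0.1596], np.float64(0.21), [318.6, 237.0])
side (0.61, [0.65, -0.0963, 0.1596], np.float64(0.28), [298.6, 157.4])
```

View pics/p5wrist.png

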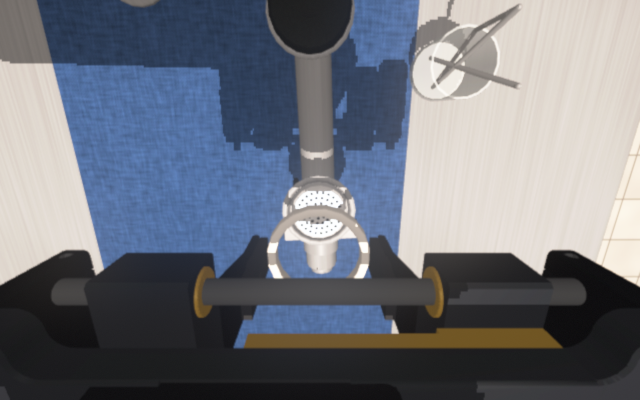

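```bash
python3 -m creep '[[-0.02,0.3,0.02,0,0,0,57],[-0.01,0.4,0,0,0,0,57],[0,0.3,0,0,0,0,57],[0,0.16,0,0,0,0,57],[0,0,0,0,0,0,57],[0,0,0,0,0,0,57],[0,0,0,0,0,0,57]]' 15
python3 - <<'E'
from h import *
rel([.6356,-.098,.052]); s,A=tool()
for cam in ['wrist','side']:
    c=optics.capture(cam)
    u,v=proj(c,[[.635,-.099,.09]])[0].astype(int); k=50
    cv2.imwrite(f'pics/p6{cam}.png',cv2.resize(c['color'][v-k:v+k,u-k:u+k,::-1],(400,400),interpolation=cv2.INTER_CUBIC))
cv2.imwrite('pics/p6.png',np.hstack([cv2.imread(f'pics/p6{c}.png') for c in ['wrist','side']]))
E
```

```text
time_s: 26.35
ee_pos: [0.6371, -0.0974, 0.0639]
tcp_rot: [-0.499, 0.499, -0.501, 0.501]
ft_force: [0.5, -0.2, -0.1]
grip_width: 0.0608
pos [ 0.6371 -0.0974  0.0639] units [ 0.011  0.238 -0.03 ] level turn(6deg) [-0.014  0.     0.002] jaw yaw deg -0.2 w 0.0608 F [ 0.5 -0.2 -0.1] t 26.35 j [ 0.45  0.6  -0.52  1.7   0.35  0.94 -0.21]
```

View pics/p6.png

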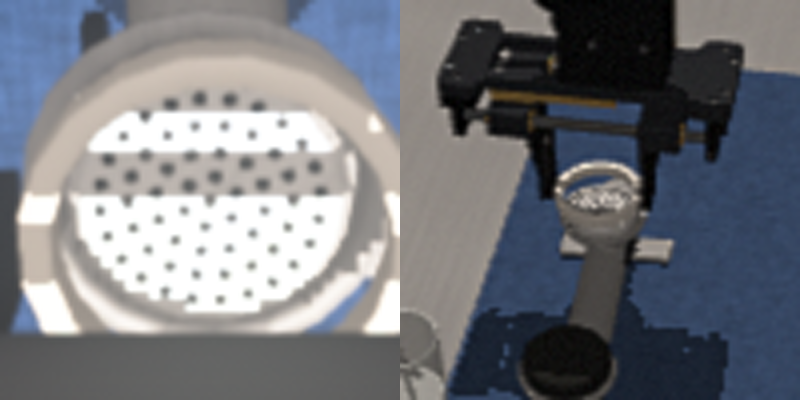

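```bash
python3 -m creep '[[0.01,0.08,-0.03,0,0,0,57],[0,0.06,0,0,0,0,57],[0,0.05,0,0,0,0,57],[0,0.04,0,0,0,0,57],[0,0,0,0,0,0,57],[0,0,0,0,0,0,57]]' 15
python3 -m creep '[[0,0.02,0,0,0,0,57],[0,0,0,0,0,0,57]]'
python3 -c "
from h import *
rel([.6356,-.098,.052])"
```

```text
time_s: 27.2
ee_pos: [0.6351, -0.0978, 0.0517]
tcp_rot: [-0.499, 0.499, -0.501, 0.501]
ft_force: [0.4, -0.1, -1.2]
grip_width: 0.061
time_s: 27.45
ee_pos: [0.635, -0.0979, 0.0506]
tcp_rot: [-0.499, 0.499, -0.501, 0.501]
ft_force: [-0.0, -0.8, -0.1]
grip_width: 0.0609
pos [ 0.635  -0.0979  0.0506] units [ 0.002 -0.027  0.012] level turn(6deg) [0.    0.    0.001] jaw yaw deg -0.2 w 0.0609 F [-0.  -0.8 -0.1] t 27.45 j [ 0.45  0.61 -0.52  1.72  0.36  0.91 -0.22]
```

No contact, ring just over the rim. Release gently.

```bash
python3 -m creep '[[0,0,0,0,0,0,63],[0,0,0,0,0,0,66],[0,0,0,0,0,0,70],[0,0,0,0,0,0,74],[0,0,0,0,0,0,74],[0,-0.1,0,0,0,0,74],[0,-0.4,0,0,0,0,74],[0,-0.7,0,0,0,0,74],[0,-0.5,0,0,0,0,74],[0,0,0,0,0,0,74]]' 15
python3 - <<'E'
from h import *
rel([.456,-.297,.15]); s,A=tool()
for cam in ['wrist','side','scene']:
    c=optics.capture(cam)
    for r in find('gasket_c',cam,c,z=.0885)[:3]: print(cam,r)
    for r in find('funnel_c',cam,c)[:3]: print(cam,r)
    u,v=proj(c,[[.635,-.099,.09]])[0].astype(int); k=40
    cv2.imwrite(f'pics/p7{cam}.png',cv2.resize(c['color'][v-k:v+k,u-k:u+k,::-1],(400,400),interpolation=cv2.INTER_CUBIC))
cv2.imwrite('pics/p7.png',np.hstack([cv2.imread(f'pics/p7{c}.png') for c in ['wrist','side']]))
E
```

```text
time_s: 28.7
ee_pos: [0.6372, -0.0977, 0.1395]
tcp_rot: [-0.5, 0.498, -0.499, 0.503]
ft_force: [0.4, -0.6, -0.1]
grip_width: 0.0741
pos [ 0.6372 -0.0977  0.1395] units [ 4.    -0.23  -3.608] level turn(6deg) [-0.063  0.     0.008] jaw yaw deg -0.2 w 0.0741 F [ 0.4 -0.6 -0.1] t 28.7 j [ 0.48  0.52 -0.55  1.64  0.3   1.06 -0.17]
wrist (0.66, [0.6363, -0.0993, 0.0885], np.float64(0.95), [315.9, 207.5])
side (0.7, [0.6344, -0.0976, 0.0885], np.float64(0.93), [305.2, 177.6])
side (0.32, [0.6493, -0.1611, 0.04], np.float64(0.15), [305.2, 177.6])
scene (0.45, [0.6488, -0.1087, 0.0885], np.float64(0.19), [296.2, 224.2])
scene (0.94, [0.457, -0.2965, 0.04], np.float64(0.87), [228.4, 193.7])
```

View pics/p7.png

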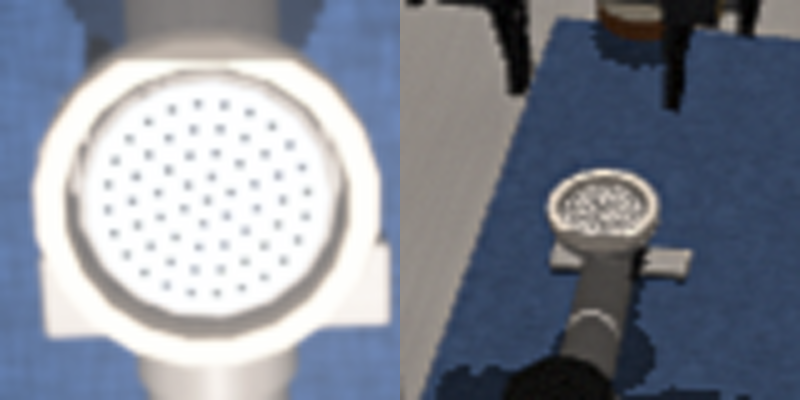

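```bash
python3 -m creep '[[0.2,-0.1,-0.2,0,0,0,74],[0.6,0,-0.5,0,0,0,74],[0.6,0,-0.5,0,0,0,74],[0.6,0,-0.5,0,0,0,74],[0.6,0,-0.55,0,0,0,74],[0.6,0,-0.55,0,0,0,74],[0.5,0,-0.5,0,0,0,74],[0.3,0,-0.3,0,0,0,74],[0,0,0,0,0,0,74],[0,0,0,0,0,0,74]]' 25
python3 look.py w10 funnel_c;python3 - <<'E'
from h import *
rel([.456,-.297,.02]); s,A=tool()
for cam in ['side','scene']:
    c=optics.capture(cam)
    for r in find('funnel_c',cam,c)[:3]: print(cam,r)
E
```

```text
time_s: 30.4
ee_pos: [0.4548, -0.2965, 0.141]
tcp_rot: [-0.499, 0.499, -0.501, 0.501]
ft_force: [-0.1, -0.1, -1.0]
grip_width: 0.0739
funnel_c (0.87, [0.4568, -0.2994, 0.04], np.float64(0.93), [319.3, 192.3])
pos [ 0.4552 -0.2961  0.1409] units [0.019 2.418 0.014] level turn(6deg) [-0.008  0.    -0.003] jaw yaw deg -0.1 w 0.0739 F [-0.4 -0.5 -1.1] t 30.5 j [ 0.93  0.35 -0.54  1.87  0.21  0.97  0.3 ]
side (0.69, [0.458, -0.2978, 0.04], np.float64(0.86), [370.8, 155.8])
scene (0.61, [0.458, -0.2976, 0.04], np.float64(0.87), [228.0, 194.1])
```

View pics/w10.png

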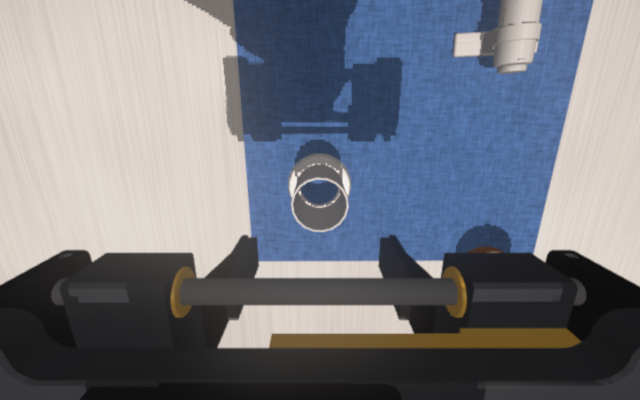

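Run:
```python
from h import *
c=optics.capture('wrist'); print(ray(c,(320,205.3),.08))
best=[]
g=cv2.GaussianBlur(cv2.cvtColor(c['color'],cv2.COLOR_RGB2GRAY).astype(np.float32),(0,0),1)
gm=np.hypot(cv2.Sobel(g,cv2.CV_32F,1,0),cv2.Sobel(g,cv2.CV_32F,0,1))
for x in np.arange(.448,.466,.0005):
  for y in np.arange(-.306,-.288,.0005):
    p=proj(c,np.c_[.027*np.cos(TH)+x,.027*np.sin(TH)+y,0*TH+.08]).astype(np.float32)
    best.append((np.minimum(cv2.remap(gm,p[:,:1],p[:,1:],cv2.INTER_LINEAR),150).mean(),x,y))
best.sort(reverse=True); print(np.array(best[:5]).round(4))
```

```text
[ 0.45716404 -0.29864635  0.08      ]
[[143.6606   0.457   -0.299 ]
 [143.1944   0.4565  -0.299 ]
 [142.2601   0.4565  -0.2985]
 [141.6431   0.457   -0.2985]
 [141.1825   0.456   -0.299 ]]
```

```bash
python3 -m creep '[[0.04,0.3,0.03,0,0,0,74],[0,0.4,0,0,0,0,74],[0,0.5,0,0,0,0,74],[0,0.2,0,0,0,0,74],[0,0,0,0,0,0,74],[0,0,0,0,0,0,74],[0,0,0,0,0,0,74]]' 25
python3 look.py w11; python3 -c "
from h import *
rel([.457,-.2983,.0175])"
```

```text
time_s: 31.62
ee_pos: [0.4564, -0.2995, 0.0715]
tcp_rot: [-0.499, 0.499, -0.5, 0.502]
ft_force: [-0.4, -0.1, 0.0]
grip_width: 0.0744
pos [ 0.4563 -0.2995  0.0714] units [-0.025  1.078  0.013] level turn(6deg) [-0.012  0.     0.009] jaw yaw deg -0.2 w 0.0737 F [ 1.3 -0.3  1. ] t 31.68 j [ 0.9   0.44 -0.51  1.93  0.28  0.84  0.24]
```

View pics/w11.png

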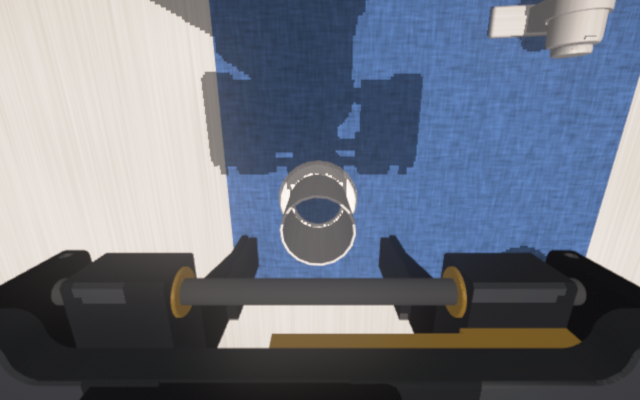

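```bash
python3 -m creep '[[-0.02,0.3,0.01,0,0,0,74],[0,0.3,0,0,0,0,74],[0,0.2,0,0,0,0,74],[0,0.1,0,0,0,0,74],[0,0,0,0,0,0,74],[0,0,0,0,0,0,74]]' 25
python3 look.py w12
python3 - <<'E'
from h import *
rel([.457,-.2983,.0175])
c=optics.capture('side')
u,v=proj(c,[[.457,-.298,.07]])[0].astype(int); k=40
cv2.imwrite('pics/w12s.png',cv2.resize(c['color'][v-k:v+k,u-k:u+k,::-1],(500,500),interpolation=cv2.INTER_CUBIC))
E
```

```text
time_s: 32.42
ee_pos: [0.4566, -0.2983, 0.026]
tcp_rot: [-0.499, 0.499, -0.501, 0.501]
ft_force: [0.3, 0.4, -0.2]
grip_width: 0.074
pos [ 0.4566 -0.2984  0.0261] units [-0.002  0.171  0.007] level turn(6deg) [-0.008 -0.     0.005] jaw yaw deg -0.2 w 0.0737 F [-0.5  0.5 -0.1] t 32.48 j [ 0.87  0.5  -0.48  1.97  0.33  0.75  0.2 ]
```

View pics/w12.png

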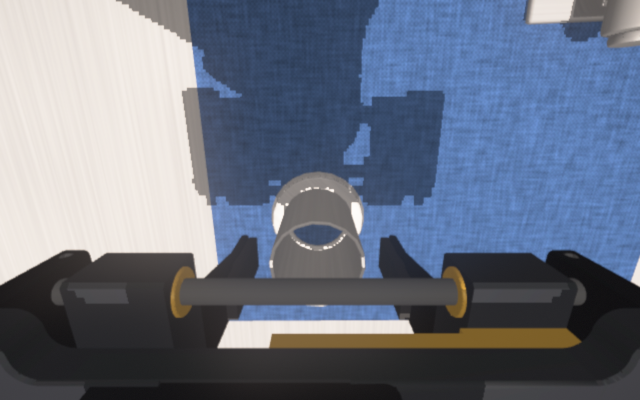

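View pics/w12s.png

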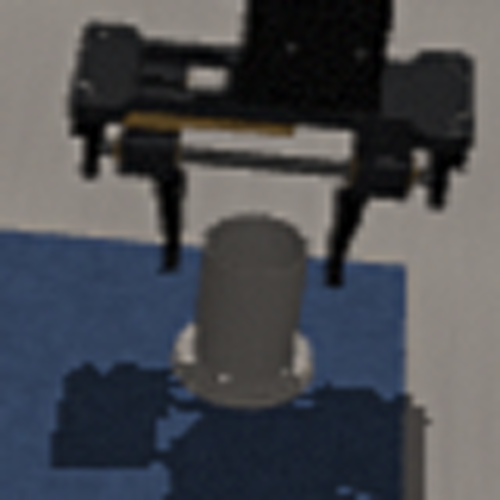

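```bash
python3 -m creep '[[0,0.12,0.01,0,0,0,74],[0,0.1,0,0,0,0,74],[0,0,0,0,0,0,74],[0,0,0,0,0,0,48],[0,0,0,0,0,0,48],[0,0,0,0,0,0,48],[0,0,0,0,0,0,48],[0,0,0,0,0,0,48],[0,0,0,0,0,0,48]]' 30
python3 -m creep '[[0,-0.1,0,0,0,0,48],[0,-0.3,0,0,0,0,48],[0,-0.3,0,0,0,0,48],[0,0,0,0,0,0,48],[0,0,0,0,0,0,48]]'
python3 look.py w13
python3 - <<'E'
from h import *
rel([.636,-.0985,.12])
c=optics.capture('side')
u,v=proj(c,[[.457,-.298,.07]])[0].astype(int); k=40
cv2.imwrite('pics/w13s.png',cv2.resize(c['color'][v-k:v+k,u-k:u+k,::-1],(500,500),interpolation=cv2.INTER_CUBIC))
E
```

```text
time_s: 33.65
ee_pos: [0.4565, -0.2984, 0.0148]
tcp_rot: [0.499, -0.499, 0.501, -0.501]
ft_force: [-2.9, -0.2, 2.9]
grip_width: 0.0533
time_s: 34.28
ee_pos: [0.4566, -0.2983, 0.0498]
tcp_rot: [-0.499, 0.499, -0.501, 0.501]
ft_force: [-0.1, 0.4, -3.3]
grip_width: 0.0532
pos [ 0.4564 -0.2981  0.0494] units [-4.007 -1.412  3.576] level turn(6deg) [ 0.005  0.    -0.002] jaw yaw deg -0.2 w 0.053 F [-0.2 -0.5 -3.6] t 34.33 j [ 0.89  0.47 -0.49  1.95  0.3   0.8   0.22]
```

View pics/w13s.png

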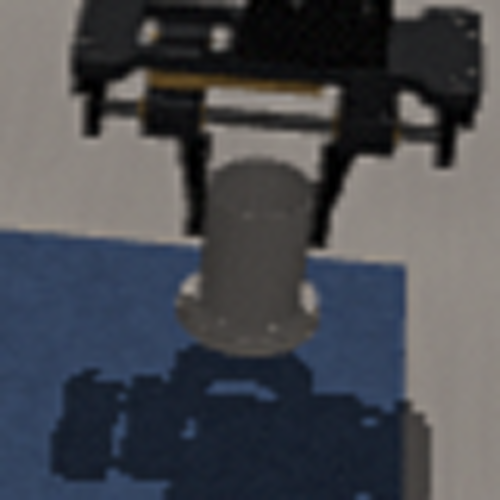

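```bash
python3 -m creep '[[0,-0.5,0,0,0,0,48],[0,-0.8,0,0,0,0,48],[-0.3,-0.7,0.3,0,0,0,48],[-0.6,0,0.55,0,0,0,48],[-0.6,0,0.55,0,0,0,48],[-0.6,0,0.55,0,0,0,48],[-0.6,0,0.5,0,0,0,48],[-0.6,0,0.5,0,0,0,48],[-0.5,0,0.43,0,0,0,48],[-0.2,0,0.2,0,0,0,48]]' 30
python3 -m creep '[[0,0,0,0,0,0,48],[0,0,0,0,0,0,48],[0,0,0,0,0,0,48]]'
python3 look.py w14; python3 -c "
from h import *
rel([.6356,-.0985,.118])"
```

```text
time_s: 35.62
ee_pos: [0.637, -0.0964, 0.1489]
tcp_rot: [0.5, -0.5, 0.501, -0.5]
ft_force: [-0.9, -0.3, -2.3]
grip_width: 0.0533
time_s: 36.0
ee_pos: [0.6357, -0.1008, 0.1496]
tcp_rot: [-0.498, 0.499, -0.501, 0.502]
ft_force: [-0.7, 0.1, -2.9]
grip_width: 0.0533
pos [ 0.6359 -0.1004  0.1497] units [-0.039  0.634 -0.006] level turn(6deg) [0.003 0.    0.008] jaw yaw deg -0.3 w 0.0532 F [ 0.4  0.2 -2.3] t 36.05 j [ 0.49  0.51 -0.57  1.63  0.3   1.09 -0.17]
```

View pics/w14.png

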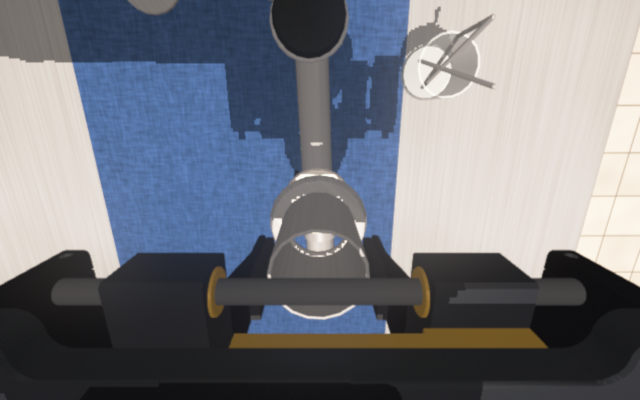

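Descend to about 5 mm above contact, aligning.

```bash
python3 -m creep '[[-0.02,0.2,0,0,0,0,48],[-0.01,0.3,0,0,0,0,48],[0,0.23,0,0,0,0,48],[0,0.05,0,0,0,0,48],[0,0,0,0,0,0,48],[0,0,0,0,0,0,48],[0,0,0,0,0,0,48]]' 30
python3 - <<'E'
from h import *
rel([.6356,-.0985,.103]); s,A=tool()
for cam in ['wrist','side','scene']:
    c=optics.capture(cam)
    for r in find('funnel_c',cam,c,z=s['ee_pos'][2]+.0252)[:2]: print(cam,r)
    u,v=proj(c,[[.635,-.099,.1]])[0].astype(int); k=45
    cv2.imwrite(f'pics/p8{cam}.png',cv2.resize(c['color'][v-k:v+k,u-k:u+k,::-1],(266,266),interpolation=cv2.INTER_CUBIC))
cv2.imwrite('pics/p8.png',np.hstack([cv2.imread(f'pics/p8{c}.png') for c in ['wrist','side','scene']]))
E
```

```text
time_s: 36.92
ee_pos: [0.6369, -0.0974, 0.1112]
tcp_rot: [-0.499, 0.499, -0.501, 0.501]
ft_force: [0.2, 0.6, -3.8]
grip_width: 0.0532
pos [ 0.6369 -0.0974  0.1112] units [ 0.022  0.164 -0.026] level turn(6deg) [-0.01   0.     0.002] jaw yaw deg -0.2 w 0.0532 F [ 0.2  0.6 -3.8] t 36.92 j [ 0.48  0.55 -0.55  1.66  0.33  1.02 -0.19]
wrist (0.75, [0.6377, -0.0865, 0.1364], np.float64(0.69), [318.3, 231.3])
side (0.83, [0.6373, -0.0933, 0.1364], np.float64(0.87), [303.5, 167.3])
scene (0.57, [0.6702, -0.0991, 0.1364], np.float64(0.3), [300.0, 220.7])
```

View pics/p8.png

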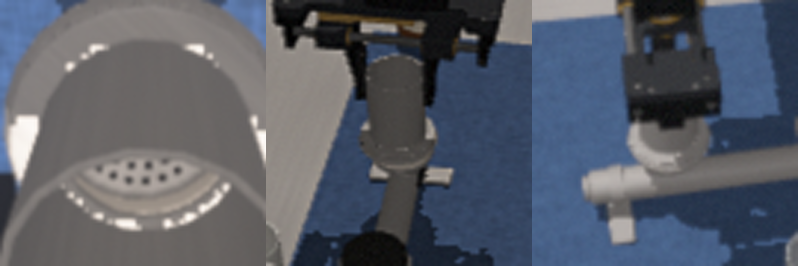

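```bash
python3 -m creep '[[0.01,0.05,-0.02,0,0,0,48],[0.01,0.05,0,0,0,0,48],[0,0.03,0,0,0,0,48],[0,0,0,0,0,0,48],[0,0,0,0,0,0,48]]' 30
python3 - <<'E'
from h import *
rel([.6356,-.0985,.103]); s,A=tool()
for cam in ['wrist','side']:
    c=optics.capture(cam)
    u,v=proj(c,[[.635,-.099,.12]])[0].astype(int); k=40
    cv2.imwrite(f'pics/p9{cam}.png',cv2.resize(c['color'][v-k:v+k,u-k:u+k,::-1],(400,400),interpolation=cv2.INTER_CUBIC))
cv2.imwrite('pics/p9.png',np.hstack([cv2.imread(f'pics/p9{c}.png') for c in ['wrist','side']]))
E
```

```text
time_s: 37.85
ee_pos: [0.6356, -0.0984, 0.1042]
tcp_rot: [-0.499, 0.499, -0.501, 0.501]
ft_force: [0.8, 0.3, -2.4]
grip_width: 0.0535
pos [ 0.6356 -0.0984  0.1042] units [ 0.003  0.024 -0.   ] level turn(6deg) [-0.002 -0.     0.   ] jaw yaw deg -0.2 w 0.0535 F [ 0.8  0.3 -2.4] t 37.85 j [ 0.48  0.55 -0.55  1.67  0.33  1.01 -0.19]
```

View pics/p9.png

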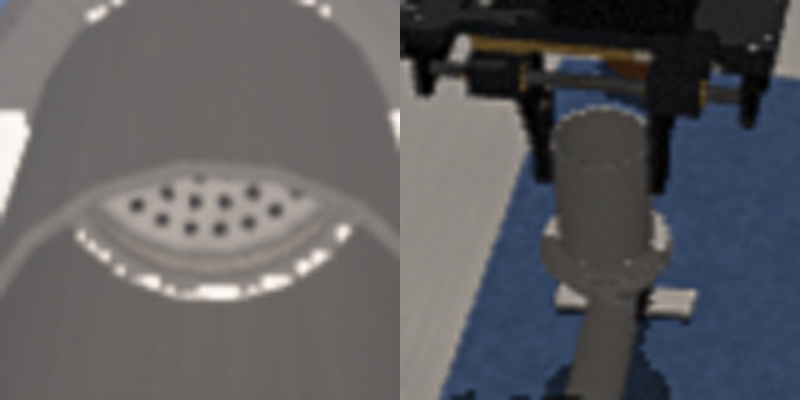

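```bash
python3 -m creep '[[0,0.02,0,0,0,0,48],[0,0,0,0,0,0,48],[0,0.02,0,0,0,0,48],[0,0,0,0,0,0,48],[0,0,0,0,0,0,48]]' 30; python3 -m creep '[[0,0.01,0,0,0,0,48],[0,0,0,0,0,0,48]]'
```

```text
time_s: 38.58
ee_pos: [0.6355, -0.0984, 0.1022]
tcp_rot: [-0.499, 0.499, -0.501, 0.501]
ft_force: [0.5, 0.5, -2.8]
grip_width: 0.0535
time_s: 38.83
ee_pos: [0.6355, -0.0984, 0.1021]
tcp_rot: [-0.499, 0.499, -0.501, 0.501]
ft_force: [-1.4, -0.1, 0.4]
grip_width: 0.0532
```

```bash
python3 -m creep '[[0,0,0,0,0,0,55],[0,0,0,0,0,0,58],[0,0,0,0,0,0,63],[0,0,0,0,0,0,68],[0,0,0,0,0,0,70],[0,-0.2,0,0,0,0,70],[0,-0.5,0,0,0,0,70],[0,-0.6,0,0,0,0,70],[0,-0.4,0,0,0,0,70],[0,0,0,0,0,0,70]]' 20
python3 - <<'E'
from h import *
rel([.472,.1065,.12]); s,A=tool()
for cam in ['wrist','side','scene']:
    c=optics.capture(cam)
    for r in find('funnel_c',cam,c,z=.127)[:2]: print(cam,r)
    for r in find('lid_knob',cam,c)[:2]: print(cam,'lid',r)
    u,v=proj(c,[[.635,-.099,.12]])[0].astype(int); k=45
    cv2.imwrite(f'pics/p10{cam}.png',cv2.resize(c['color'][v-k:v+k,u-k:u+k,::-1],(266,266),interpolation=cv2.INTER_CUBIC))
cv2.imwrite('pics/p10.png',np.hstack([cv2.imread(f'pics/p10{c}.png') for c in ['wrist','side','scene']]))
E
```

```text
time_s: 40.08
ee_pos: [0.6367, -0.0983, 0.1887]
tcp_rot: [-0.5, 0.498, -0.5, 0.502]
ft_force: [0.1, 0.9, 0.1]
grip_width: 0.0701
pos [ 0.6367 -0.0983  0.1887] units [-4.084  1.359 -3.315] level turn(6deg) [-0.036 -0.     0.006] jaw yaw deg -0.2 w 0.0701 F [0.1 0.9 0.1] t 40.08 j [ 0.5   0.48 -0.58  1.59  0.28  1.16 -0.15]
wrist (0.77, [0.6362, -0.0996, 0.127], np.float64(0.93), [316.7, 202.9])
wrist lid (0.64, [0.4721, 0.1056, 0.02], np.float64(0.94), [169.8, 11.3])
side (0.7, [0.6361, -0.0965, 0.127], np.float64(0.89), [304.3, 169.2])
side lid (0.59, [0.472, 0.1076, 0.02], np.float64(0.88), [354.6, 261.3])
scene (0.9, [0.6399, -0.0982, 0.127], np.float64(0.88), [299.4, 214.3])
scene lid (0.48, [0.4726, 0.1065, 0.02], np.float64(0.97), [361.7, 190.5])
```

View pics/p10.png

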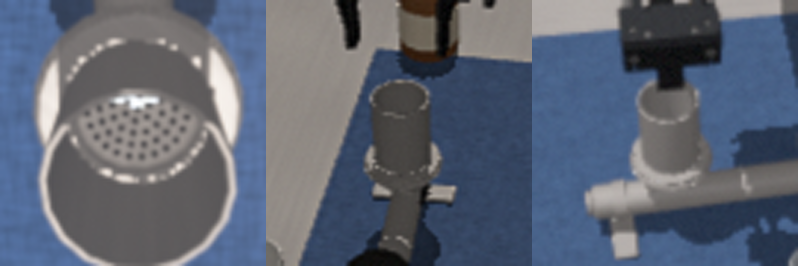

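```bash
python3 -m creep '[[-0.3,0,-0.3,0,0,0,50],[-0.6,0,-0.5,0,0,0,45],[-0.6,0,-0.5,0,0,0,40],[-0.65,0,-0.5,0,0,0,40],[-0.65,0,-0.5,0,0,0,40],[-0.6,0.3,-0.5,0,0,0,40],[-0.5,0.5,-0.4,0,0,0,40],[-0.2,0.4,-0.1,0,0,0,40],[0,0.1,0,0,0,0,40],[0,0,0,0,0,0,40]]' 20
python3 -m creep '[[0,0,0,0,0,0,40],[0,0,0,0,0,0,40]]'
python3 look.py w15 lid_knob; python3 -c "
from h import *
rel([.4722,.1063,.0])"
```

```text
time_s: 41.78
ee_pos: [0.4719, 0.1067, 0.1218]
tcp_rot: [-0.499, 0.499, -0.501, 0.501]
ft_force: [0.0, -0.1, -0.9]
grip_width: 0.0398
time_s: 42.02
ee_pos: [0.472, 0.1069, 0.1222]
tcp_rot: [-0.499, 0.498, -0.501, 0.502]
ft_force: [-0.3, -0.3, 0.1]
grip_width: 0.0401
lid_knob (0.59, [0.472, 0.1056, 0.02], np.float64(0.89), [317.4, 188.9])
pos [0.4717 0.107  0.122 ] units [0.014 2.441 0.007] level turn(6deg) [-0.008  0.     0.   ] jaw yaw deg -0.3 w 0.04 F [ 0.4  0.4 -0.5] t 42.12 j [ 0.27  0.3  -0.69  2.02  0.25  0.9  -0.55]
```

View pics/w15.png

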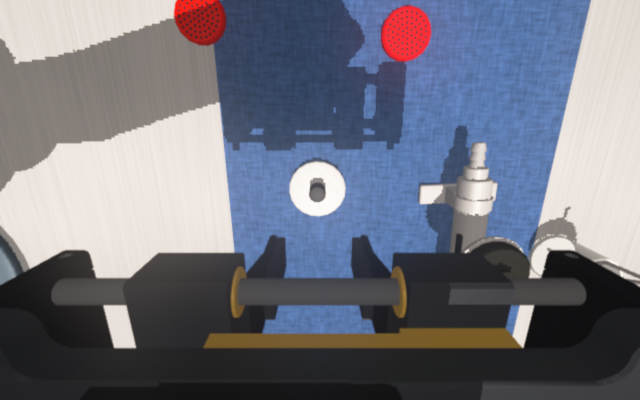

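```bash
python3 -m creep '[[0.01,0.4,0,0,0,0,40],[0.01,0.6,0,0,0,0,40],[0,0.7,0,0,0,0,40],[0,0.5,0,0,0,0,40],[0,0.2,0,0,0,0,40],[0,0,0,0,0,0,40],[0,0,0,0,0,0,40]]' 20
python3 look.py w16 lid_knob; python3 -c "
from h import *
rel([.472,.106,-.025])"
```

```text
time_s: 43.0
ee_pos: [0.4723, 0.1065, 0.0026]
tcp_rot: [-0.5, 0.498, -0.501, 0.501]
ft_force: [-0.6, -0.4, 1.0]
grip_width: 0.0401
lid_knob (0.85, [0.4722, 0.1068, 0.02], np.float64(0.9), [317.1, 229.4])
pos [0.4722 0.1064 0.0026] units [ 0.008  0.552 -0.004] level turn(6deg) [-0.02   0.    -0.002] jaw yaw deg -0.2 w 0.0401 F [ 0.3  0.2 -0.7] t 43.1 j [ 0.16  0.48 -0.58  2.11  0.43  0.66 -0.72]
```

View pics/w16.png

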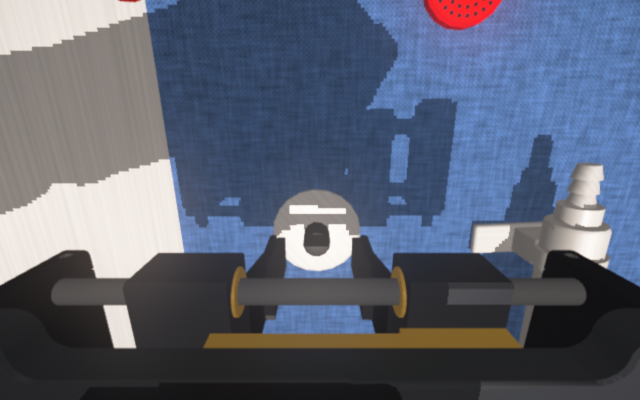

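Lid centred at (317,229) between the fingers. Descend and grip the knob.

```bash
python3 -m creep '[[0,0.25,0,0,0,0,40],[0,0.2,0,0,0,0,40],[0,0.07,0,0,0,0,40],[0,0,0,0,0,0,40],[0,0,0,0,0,0,14],[0,0,0,0,0,0,14],[0,0,0,0,0,0,14],[0,0,0,0,0,0,14],[0,0,0,0,0,0,14],[0,0,0,0,0,0,14]]' 20
python3 look.py w17
```

```text
time_s: 44.35
ee_pos: [0.4714, 0.1062, -0.0242]
tcp_rot: [-0.499, 0.499, -0.501, 0.501]
ft_force: [-1.1, -0.2, 2.5]
grip_width: 0.0175
```

View pics/w17.png

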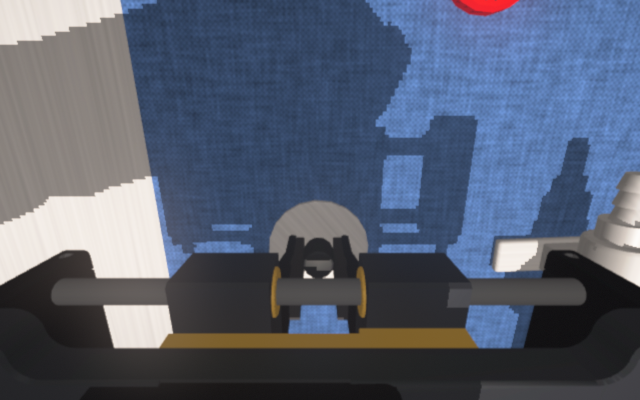

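```bash
python3 -m creep '[[0,-0.2,0,0,0,0,14],[0,-0.5,0,0,0,0,14],[0,-0.8,0,0,0,0,14],[0,-0.9,0,0,0,0,14],[0,-0.9,0,0,0,0,14],[0,-0.6,0,0,0,0,14],[0,-0.1,0,0,0,0,14],[0,0,0,0,0,0,14]]' 20
python3 -m creep '[[0.3,0,0.25,0,0,0,14],[0.6,0,0.5,0,0,0,14],[0.65,0,0.5,0,0,0,14],[0.65,0,0.5,0,0,0,14],[0.65,0,0.5,0,0,0,14],[0.6,0,0.5,0,0,0,14],[0.45,0,0.4,0,0,0,14],[0.15,0,0.1,0,0,0,14],[0,0,0,0,0,0,14],[0,0,0,0,0,0,14]]' 20
python3 look.py w18
python3 - <<'E'
from h import *
rel([.636,-.0988,.15])
c=optics.capture('wrist')
best=[]
g=cv2.GaussianBlur(cv2.cvtColor(c['color'],cv2.COLOR_RGB2GRAY).astype(np.float32),(0,0),1)
c=optics.capture('side')
u,v=proj(c,[[.635,-.099,.16]])[0].astype(int); k=50
cv2.imwrite('pics/w18s.png',cv2.resize(c['color'][v-k:v+k,u-k:u+k,::-1],(500,500),interpolation=cv2.INTER_CUBIC))
E
```

```text
time_s: 45.4
ee_pos: [0.4707, 0.1059, 0.1751]
tcp_rot: [0.499, -0.499, 0.501, -0.501]
ft_force: [0.3, -0.1, -0.8]
grip_width: 0.0173
time_s: 46.65
ee_pos: [0.6322, -0.0954, 0.1754]
tcp_rot: [0.499, -0.5, 0.501, -0.5]
ft_force: [0.7, 0.5, -0.9]
grip_width: 0.0173
pos [ 0.6324 -0.0954  0.1757] units [0.068 0.514 0.072] level turn(6deg) [ 0.004 -0.    -0.003] jaw yaw deg -0.1 w 0.0173 F [-0.7  0.4 -1.7] t 46.7 j [ 0.5   0.48 -0.59  1.61  0.29  1.14 -0.16]
```

View pics/w18.png

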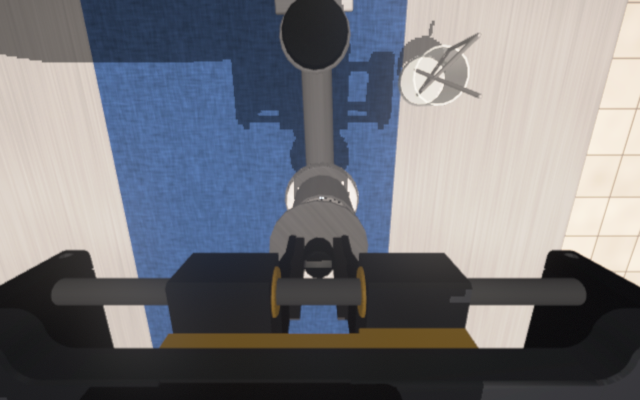

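View pics/w18s.png

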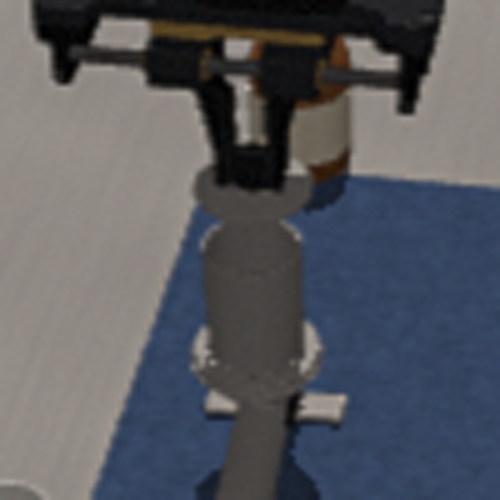

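```bash
python3 -m creep '[[0.05,0.15,0.05,0,0,0,14],[0.02,0.25,0.02,0,0,0,14],[0,0.15,0,0,0,0,14],[0,0,0,0,0,0,14],[0,0,0,0,0,0,14],[0,0,0,0,0,0,14]]' 20
python3 - <<'E'
from h import *
rel([.6357,-.0987,.138]); s,A=tool()
for cam in ['wrist','side','scene']:
    c=optics.capture(cam)
    for r in find('lid_knob',cam,c,z=s['ee_pos'][2]+.0442)[:2]: print(cam,r)
    u,v=proj(c,[[.635,-.099,.167]])[0].astype(int); k=35
    cv2.imwrite(f'pics/p11{cam}.png',cv2.resize(c['color'][v-k:v+k,u-k:u+k,::-1],(266,266),interpolation=cv2.INTER_CUBIC))
cv2.imwrite('pics/p11.png',np.hstack([cv2.imread(f'pics/p11{c}.png') for c in ['wrist','side','scene']]))
E
```

```text
time_s: 47.55
ee_pos: [0.6368, -0.1003, 0.1486]
tcp_rot: [-0.499, 0.499, -0.501, 0.501]
ft_force: [-0.3, 0.7, -1.1]
grip_width: 0.0172
pos [ 0.6368 -0.1003  0.1486] units [-0.032  0.212 -0.023] level turn(6deg) [-0.008  0.     0.001] jaw yaw deg -0.2 w 0.0172 F [-0.3  0.7 -1.1] t 47.55 j [ 0.5   0.52 -0.58  1.63  0.31  1.09 -0.17]
wrist (0.73, [0.6376, -0.0925, 0.1928], np.float64(0.58), [318.4, 234.6])
side (0.57, [0.6365, -0.0936, 0.1928], np.float64(0.7), [303.0, 152.0])
scene (0.41, [0.6606, -0.1011, 0.1928], np.float64(0.16), [298.2, 203.9])
```

View pics/p11.png

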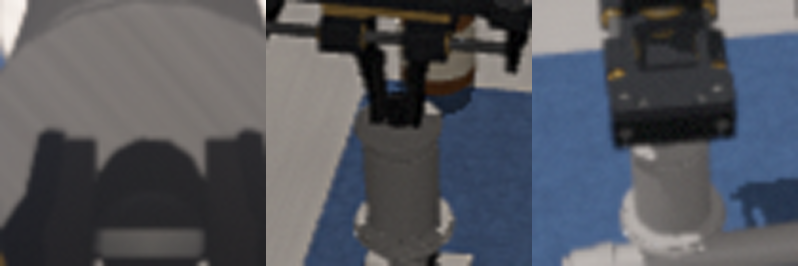

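```bash
python3 -m creep '[[-0.03,0.06,-0.02,0,0,0,14],[0,0.06,0,0,0,0,14],[0,0.04,0,0,0,0,14],[0,0,0,0,0,0,14],[0,0,0,0,0,0,14],[0,0,0,0,0,0,14]]' 20
python3 - <<'E'
from h import *
rel([.6357,-.0987,.138]); s,A=tool()
c=optics.capture('side')
u,v=proj(c,[[.635,-.099,.15]])[0].astype(int); k=35
cv2.imwrite('pics/p12.png',cv2.resize(c['color'][v-k:v+k,u-k:u+k,::-1],(500,500),interpolation=cv2.INTER_CUBIC))
E
```

```text
time_s: 48.6
ee_pos: [0.6356, -0.0989, 0.1403]
tcp_rot: [-0.499, 0.499, -0.501, 0.501]
ft_force: [-0.5, -0.2, -0.8]
grip_width: 0.0169
pos [ 0.6356 -0.0989  0.1403] units [-0.004  0.046  0.001] level turn(6deg) [-0.003 -0.     0.   ] jaw yaw deg -0.2 w 0.0169 F [-0.5 -0.2 -0.8] t 48.6 j [ 0.5   0.52 -0.58  1.64  0.31  1.08 -0.18]
```

View pics/p12.png

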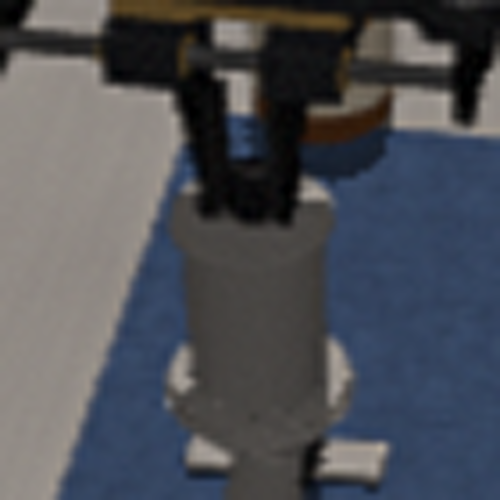

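```bash
python3 -m creep '[[0,0.02,0,0,0,0,14],[0,0,0,0,0,0,14],[0,0.02,0,0,0,0,14],[0,0,0,0,0,0,14],[0,0,0,0,0,0,14]]' 20; python3 -m creep '[[0,0.02,0,0,0,0,14],[0,0,0,0,0,0,14]]'
```

```text
time_s: 49.28
ee_pos: [0.6355, -0.0989, 0.1381]
tcp_rot: [-0.499, 0.499, -0.501, 0.501]
ft_force: [-0.4, -0.6, -2.0]
grip_width: 0.0176
time_s: 49.52
ee_pos: [0.6354, -0.0989, 0.137]
tcp_rot: [0.499, -0.499, 0.501, -0.501]
ft_force: [-0.4, -0.3, -1.3]
grip_width: 0.017
```

Within a fraction of a millimetre of seated; release and back off.

```bash
python3 -m creep '[[0,0,0,0,0,0,20],[0,0,0,0,0,0,24],[0,0,0,0,0,0,30],[0,0,0,0,0,0,36],[0,0,0,0,0,0,36],[0,-0.2,0,0,0,0,36],[0,-0.5,0,0,0,0,36],[0,-0.6,0,0,0,0,36],[0,-0.6,0,0,0,0,36],[0,0,0,0,0,0,36]]' 10
python3 - <<'E'
from h import *
rel([.6357,-.0987,.138])
for cam in ['wrist','side','scene']:
    c=optics.capture(cam)
    for r in find('lid_knob',cam,c,z=.181)[:2]: print(cam,'lid',r)
    for r in find('funnel_c',cam,c,z=.127)[:2]: print(cam,'fun',r)
    for n in ['dishes_c','reagent_c','forceps_c']:
        for r in find(n,cam,c)[:1]: print(cam,n,r)
    u,v=proj(c,[[.635,-.099,.14]])[0].astype(int); k=48
    cv2.imwrite(f'pics/p13{cam}.png',cv2.resize(c['color'][v-k:v+k,u-k:u+k,::-1],(266,266),interpolation=cv2.INTER_CUBIC))
cv2.imwrite('pics/p13.png',np.hstack([cv2.imread(f'pics/p13{c}.png') for c in ['wrist','side','scene']]))
E
```

```text
time_s: 50.78
ee_pos: [0.6374, -0.0985, 0.2358]
tcp_rot: [-0.5, 0.498, -0.499, 0.503]
ft_force: [-0.0, -0.3, -0.8]
grip_width: 0.036
pos [ 0.6374 -0.0985  0.2358] units [ 0.003  1.955 -0.047] level turn(6deg) [-0.061 -0.     0.006] jaw yaw deg -0.2 w 0.036 F [-0.  -0.3 -0.8] t 50.77 j [ 0.51  0.44 -0.61  1.53  0.26  1.25 -0.13]
wrist lid (0.77, [0.6363, -0.099, 0.181], np.float64(0.94), [315.8, 200.9])
wrist fun (0.81, [0.6359, -0.075, 0.127], np.float64(0.27), [315.4, 166.0])
wrist fun (0.6, [0.6312, 0.0423, 0.127], np.float64(0.54), [309.5, 44.5])
wrist reagent_c (0.78, [0.665, -0.34, 0.07], np.float64(0.05), [335.5, 329.5])
wrist forceps_c (0.67, [0.7567, 0.0201, 0.03], np.float64(0.89), [412.4, 78.3])
side lid (0.62, [0.6359, -0.0954, 0.181], np.float64(0.87), [303.6, 155.1])
side fun (0.97, [0.6316, -0.0766, 0.127], np.float64(0.6), [304.5, 174.1])
side fun (0.43, [0.6657, 0.4583, 0.127], np.float64(0.87), [225.3, 375.8])
side dishes_c (0.82, [0.6932, 0.4288, 0.0225], np.float64(0.94), [225.5, 375.4])
side reagent_c (0.86, [0.663, -0.3958, 0.07], np.float64(0.68), [313.7, 128.8])
side forceps_c (0.63, [0.7553, 0.0178, 0.03], np.float64(0.86), [254.7, 216.5])
scene lid (0.85, [0.6357, -0.0993, 0.181], np.float64(0.82), [298.1, 199.8])
scene fun (0.87, [0.6571, -0.1005, 0.127], np.float64(0.53), [299.1, 219.3])
scene dishes_c (0.57, [0.6924, 0.4284, 0.0225], np.float64(0.9), [489.6, 232.3])
scene reagent_c (0.95, [0.6647, -0.4136, 0.07], np.float64(0.87), [181.6, 249.1])
scene forceps_c (0.97, [0.7549, 0.0202, 0.03], np.float64(0.91), [349.8, 264.2])
```

View pics/p13.png

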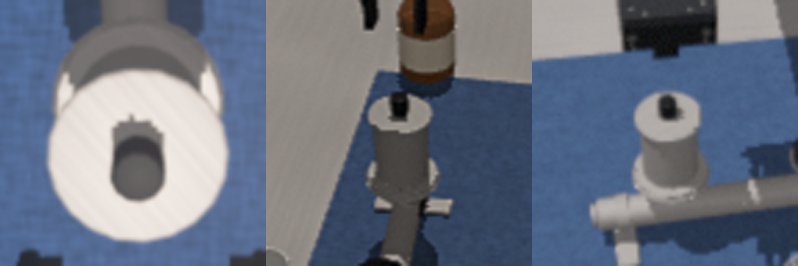

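Run:
```python
from h import *
ims=[]
for cam in ['side','scene']:
    c=optics.capture(cam); r=cv2.resize(c['color'][:,:,::-1],None,fx=6,fy=6,interpolation=cv2.INTER_CUBIC)
    for R_,z in [(.031,.167),(.031,.171),(.009,.191),(.038,.087),(.038,.097)]:
        p=np.c_[R_*np.cos(TH)+.6356,R_*np.sin(TH)-.0985,0*TH+z]
        cv2.polylines(r,[np.round(proj(c,p)*6+2.5).astype(np.int32)],True,(0,255,0),1)
    u,v=(proj(c,[[.6356,-.0985,.14]])[0]*6).astype(int); ims.append(r[v-200:v+200,u-200:u+200])
cv2.imwrite('pics/fin.png',np.hstack(ims)); s=arm.state(); print(s['ft_force'],s['dq'].round(3))
```

```text
[0.12035619 0.68388269 0.5161066 ] [-0.001  0.001  0.    -0.    -0.    -0.    -0.001]
```

View pics/fin.png

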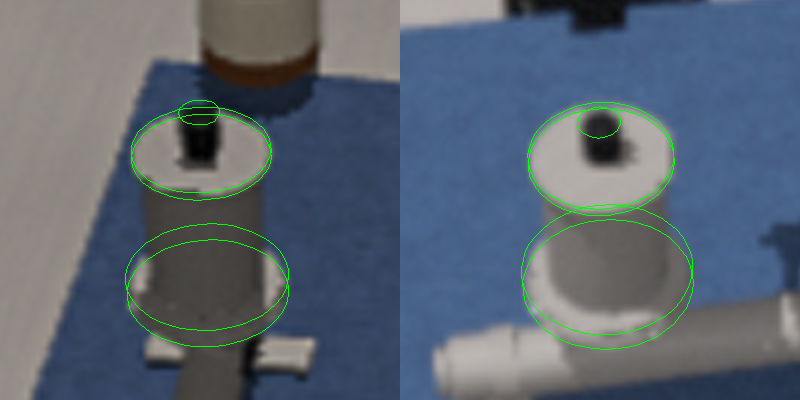

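```bash
python3 -c "
from cell import arm
print(arm.finish_job())"
```

```text
the job is handed in; nothing more can be done
None
```

I stacked the support disc, sealing ring, funnel and lid in that order on the open station and handed the job in at about 51 s. No verdict is reported.

**Checks that agreed**
- In the pictures, the disc lies level in the recess, with the ring around it and the funnel upright on the ring. The lid sits flat on the funnel.
- A model of the seated stack drawn over the side and scene pictures, centred at about (0.6356, -0.0985) m, matches the lid plate and the funnel foot to within a pixel or two.
- I lowered each part and released it at most about 3 mm above its seat. The funnel was in light contact with the ring when I let go.
- The last positions of the dishes and the beaker agree with the first ones to about 1–2 mm. The bottle agrees to about 2 mm in the scene camera.
- The gripper ended clear above the stack, with the force reading near zero.

**Checks that disagreed**
- **TCP position:** the real fingertips sat 37.5 mm behind the reported TCP. The first try at gripping the disc closed above it without touching it. I lowered the fingers to a light touch on the bench (8 N) to measure the offset and used it for every later move.
- **Side camera:** it placed the lid and funnel 2–4 mm further along y than the wrist camera and the overlay. I put this down to partly hidden outlines.
- **Bottle, last side and wrist fits:** these differ from the first position by more than 25 mm, with poor outline matches because the gripper partly hid the bottle. The arm never came near it.

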